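# Load the purge box and screw its bleed plugs snug

### The arm

A 6-joint arm with a two-finger parallel gripper is mounted at the origin on a cart in front of the work surface, level with it; the furniture and walls round the work are solid. World frame = base frame: x ahead of the robot, y to its left, z up, the work surface at z = 0. Lengths are in mm, angles in degrees, forces in N, time in s.
With the tool pointing down it reaches from about 375 to 925 mm from the base axis. Payload 5.7 kg.
Tool frame: the origin (TCP) lies between the finger pads; the fingertips stand 14 mm ahead of it and the grasp point (between the pads) lies 5 mm behind it (bot.tips_ahead is the distance from the TCP to the fingertips, in mm); z points along the fingers, y is the line along which they close (so a half turn about z gives the same grasp; the last joint's range is limited). The gripper opens to 85 mm and grips with 20 to 120 N. Pads are 22 mm wide; open, the fingers measure 114 mm over their backs; the gripper's body (76 mm by 85 mm) begins 54 mm behind the grasp point. The pads swing forward as they close: fully open they stand 13 mm farther back than shut.
Start: joints at [59.639, 20.558, 86.54, -0, 72.909, -6.595], TCP at [241.794, 549.091, 245.267] pointing down, gripper open.
Joint ranges: [-170.27, 170.27], [-57.76, 135], [12.27, 136.19], [-55.21, 235.2], [11.17, 155.16], [-170.74, 170.74]. Speed limits (degrees/s): [136.94, 136.94, 180, 180, 180, 180].

### API

Orientations are given as [roll, pitch, yaw] about the fixed x, y, z axes, in that order (R = Rz(yaw) Ry(pitch) Rx(roll)).
In Python, from cell import bot gives the robot as it stands.
- The arm moves only by the tool drive_tool, never from a script. Its argument "targets" is a list of rows, each a list of 2 entries, a list of its own where there are three numbers: the shift along the tool's x, y, z as a fraction of full scale, then the turn about the tool's z as a fraction of full scale. In form: [[[tx, ty, tz], roll], ...]. A call has 1 to 12 rows; each row is the pose to reach, as a shift and turn from the pose commanded when the call began, along the tool's axes at that moment, turning the shorter way round; what a row does not reach only later rows make up. Full scale, the value 1, is 0.75 m for a shift and 2 pi rad for a turn. A row lasts 1/8 s, in which the tool goes at most 62.5 mm and 10.7 degrees, less where a joint would pass 70% of its speed; a pose out of reach is approached as far as the arm can. A call with a number of a shift or a turn outside -1 to 1 is refused whole. A call with a gripper value outside its range is refused whole. "jaw" is the closure in counts, from 0 (fully open) to 255 (shut), set as the call begins (left out, the last holds). The fingers move at their own pace and stop on an object; "grip_force" is the grip in N (left out, the last holds). Time passes only in rows, so rows that repeat a pose let the fingers close. It gives the time, the measured TCP pose, the force, the opening and the grip force at its end, in the units of the state.
- bot.read_state(): the state, without advancing time (a new reading comes with each control period).
- bot.read_camera(name): name is "scene" or "top"; returns (picture, depth): 400x640x3 uint8, blue, green, red; 400x640 float32, mm along the optical axis (not along the pixel's ray), 0 where there is no reading.
- bot.calibration(name): a dict with "vfov" (degrees; the focal length in pixels is half the picture's height over the tangent of half this angle, whatever the lens; pixels are square), "cx", "cy" (the principal point, pixels), "eye" and "rotation" of the camera in the world. Camera axes: x right, y down, z forward; pixel columns grow to the right and rows downward; lengths in mm; the calibration is good to about 2 mm. A picture is of the moment at which its call begins. calibration takes no time and is no camera call.
- bot.job_done(): hands the job in; it is judged then, once.
Trained networks look in the newest picture that a camera, given by its name, has taken for a name from the list of things; names that differ only in an ending like _2 or _b are one class to them, and where a whole thing is asked for, a point or a joint stands for the part that bears it (a point fixed in the world has none). Each returns a list of dicts, best first, with "p" (0 to 1); they miss things now and then, are a little off and sometimes report something else, mostly with a low value. They report only what shows in the picture. A call takes as long as a camera call. They do not tell look-alikes from the thing itself.
- bot.find_in(name, camera): "position" ([x, y, z] in mm, in world coordinates, good to about 4 mm: the middle of the surface that is visible of it).
- bot.masks_of(name, camera): "region" (400x640 bool, what is visible of it).
- bot.mark_of(name, camera): "position" ([x, y, z] in mm, in world coordinates, good to about 4 mm: a listed point, or the origin of a listed thing).
The state is a dict: "clock": time; "q": joint angles; "qd": joint speeds; "tau": joint torques, N m; "tool_pos": TCP position; "tcp_rot": TCP orientation; "ft_force": force on the tool from outside, world axes, zero at the start; "wrist_torque": the same for the moment, N m; "gripper_width": opening from 0.0 (shut) to 1.0 (fully open); "grasp_force": force on a finger pad.
Only numpy, scipy, OpenCV 4.12 (cv2) and the standard library are available. Lean on these libraries where they do the work, as an engineer would, in place of code of your own. Each camera call takes 0.05 s, during which the arm holds its last target. There are 200 camera calls.

### The job

Stand every vial that is on the worktop upright in the pockets of the white sample tray, then slide the loaded tray fully home into the purge box, so that its front plate closes the mouth. Then screw both square-headed bleed plugs on the roof clockwise until they are snug: each runs freely until its taper bites, and wants turning on by about an eighth of a turn from there; as much as a quarter turn would force it. Leave the tape roll where it is.

Things in the scene. Friction and masses are not known exactly. Their poses are not given: they have to be found in the camera images.
- purge_box: (Sizes in mm.) Aluminium box with grey roof, fixed, 154 long x 82 wide x 80 high, no floor: the tray slides in on the worktop. Open mouth 66 wide x 72 high at its -x end; 146 deep inside. Origin at worktop level on its centre line, 70 behind the mouth; +x points inward (about world +y), z up. The tray is home when its middle is over this origin, axes alike. Plugs on the roof at x = -20 and +60, y = 0.
- tray_mid (a point): Loose white tray (mm; 0.35 kg): block 139 long x 56 wide x 30 high, four pockets in a row, upright front plate (80 wide, 70 high, faces at x = -70 and -75). Point in mid-block, 15 above its underside; +x to the leading end (at x = 75), which goes into the box first. Pocket centres x = -51, -17, 17, 51, y = 0; pockets 31 x 31, floor 4 above the underside, walls 26 high.
- tray_grip (a point): Grip point on the tray's upright post, 55 above the tray's underside, at x = -134, y = 0 of the tray; axes as the tray's. The post is 12 thick along the tray's x, 30 wide, its top 70 high; 53 of free room between it and the front plate. The tray can be dragged along the worktop by it without lifting.
- seal_0 (a joint): How far plug 0 is turned past the point where its taper first bites, rad. 0 while it runs freely (0.04 N m); from the bite on it takes 0.25 N m, rising by 0.18 N m per rad, and it stays where it is left. Snug from 0.3 on (about 0.3 N m); beyond 1.57, a quarter turn past the bite (over 0.5 N m), it is forced.
- seal_1 (a joint): The same for plug 1.
- plug_0_head (a point): Centre of the square brass head of tapered, threaded plug 0, nearer the box's mouth: 24 x 24, 26 high, faces square to this point's x and y, about 107 above the worktop when tight (up to 2.5 higher at the start; sinks 1 mm per rad). Already started in its thread; clockwise from above tightens. Bites after 0.6 to 2.4 rad, at an unknown angle.
- plug_1_head (a point): The same for plug 1, the one nearer the closed end of the box.
- vial_0_mid (a point): Centre (27 above its foot) of a small loose screw-cap vial (brown glass, black cap): body 24 in diameter with sloping shoulders, cap 18 in diameter, 54 high in all, 20 g; stands upright; held by the cap (44 to 54 above the foot) the fingers stay clear of the tray. z is its axis. May be absent.
- vial_1_mid (a point): Centre (27 above its foot) of a small loose screw-cap vial (clear glass, white cap): body 24 in diameter with sloping shoulders, cap 18 in diameter, 54 high in all, 20 g; stands upright; held by the cap (44 to 54 above the foot) the fingers stay clear of the tray. z is its axis. May be absent.
- vial_2_mid (a point): Centre (27 above its foot) of a small loose screw-cap vial (brown glass, blue cap): body 24 in diameter with sloping shoulders, cap 18 in diameter, 54 high in all, 20 g; stands upright; held by the cap (44 to 54 above the foot) the fingers stay clear of the tray. z is its axis. May be absent.
- vial_3_mid (a point): Centre (27 above its foot) of a small loose screw-cap vial (clear glass, black cap): body 24 in diameter with sloping shoulders, cap 18 in diameter, 54 high in all, 20 g; stands upright; held by the cap (44 to 54 above the foot) the fingers stay clear of the tray. z is its axis. May be absent.
- titrator_front (a point): Middle of the lower front edge of the fixed bench titrator, which stands between the vials and the purge box: 134 wide (along world y), 288 deep (towards world +x), 190 high at the front part, up to 445 at the back. Carry things round its front; the vials' side of the worktop is bounded behind by the distiller (front at world x = 600).
- tape: Bystander: roll of tape lying flat, 92 in diameter, 24 high; origin under its centre. To be left alone.
Things that resemble listed ones, but are neither listed nor needed, are in the scene too. Leave any pink look-alike of the part that bears vial_1_mid alone.

How it is judged (in metres and radians):
On the way, in this order (a step that is already met when the one before it is completed fails the run):
1. all vials present stand upright in pockets of the tray, the tray still outside the box (z of vial_0_mid in the frame of tray_mid between 0.008 and 0.024 m and x of vial_0_mid in the frame of tray_mid between -0.062 and 0.062 m and y of vial_0_mid in the frame of tray_mid between -0.01 and 0.01 m and angle between each of vial_0_mid, vial_1_mid, vial_2_mid, vial_3_mid's own z axis and vertical below 0.2 rad and z of vial_1_mid in the frame of tray_mid between 0.008 and 0.024 m and x of vial_1_mid in the frame of tray_mid between -0.062 and 0.062 m and y of vial_1_mid in the frame of tray_mid between -0.01 and 0.01 m and z of vial_2_mid in the frame of tray_mid between 0.008 and 0.024 m and x of vial_2_mid in the frame of tray_mid between -0.062 and 0.062 m and y of vial_2_mid in the frame of tray_mid between -0.01 and 0.01 m and z of vial_3_mid in the frame of tray_mid between 0.008 and 0.024 m and x of vial_3_mid in the frame of tray_mid between -0.062 and 0.062 m and y of vial_3_mid in the frame of tray_mid between -0.01 and 0.01 m and x of tray_mid in the frame of purge_box below -0.1 m), for 0.2 s.
2. the loaded tray is fully home in the box (z of vial_0_mid in the frame of tray_mid between 0.008 and 0.024 m and x of vial_0_mid in the frame of tray_mid between -0.062 and 0.062 m and y of vial_0_mid in the frame of tray_mid between -0.01 and 0.01 m and angle between each of vial_0_mid, vial_1_mid, vial_2_mid, vial_3_mid's own z axis and vertical below 0.2 rad and z of vial_1_mid in the frame of tray_mid between 0.008 and 0.024 m and x of vial_1_mid in the frame of tray_mid between -0.062 and 0.062 m and y of vial_1_mid in the frame of tray_mid between -0.01 and 0.01 m and z of vial_2_mid in the frame of tray_mid between 0.008 and 0.024 m and x of vial_2_mid in the frame of tray_mid between -0.062 and 0.062 m and y of vial_2_mid in the frame of tray_mid between -0.01 and 0.01 m and z of vial_3_mid in the frame of tray_mid between 0.008 and 0.024 m and x of vial_3_mid in the frame of tray_mid between -0.062 and 0.062 m and y of vial_3_mid in the frame of tray_mid between -0.01 and 0.01 m and x of tray_mid in the frame of purge_box between -0.005 and 0.006 m and y of tray_mid in the frame of purge_box between -0.009 and 0.009 m and angle between the x axis of tray_mid and the x axis of purge_box, either way round below 0.1 rad and angle between tray_mid's own z axis and vertical below 0.08 rad), for 0.2 s.
3. both plugs are snug (value of joint each of seal_0, seal_1 above 0.3 rad), for 0.2 s.
At the end, for the whole second after the job is handed in: Every vial present stands upright (within 0.2 rad) down in a pocket of the tray; the tray is home in the purge box (front plate within 5 mm of the rim, straight within 0.1 rad) and at rest; both plugs are turned at least 0.3 rad past the bite and never more than 1.57 rad (all of step 2 and all of step 3 and linear speed of tray below 0.02 m/s); the robot touches nothing.
It fails at once if a plug was forced more than a quarter turn past the bite (value of joint any of seal_0, seal_1 above 1.57 rad).
It fails at once if the tape roll was knocked more than 30 mm aside (distance of tape from where it was at the start of the episode above 0.03 m).
Of vial_0, vial_1, vial_2, vial_3 only 2 to 3 are there at a start; the rules pass over those that are not, and their reading is None.
At some moment in a run one of tray may be knocked a few centimetres aside while the robot is not near it.
It also fails if it takes over 210 s, if anything falls off the work surface, if the arm or the gripper's body presses on something with over 40 N, if the wrist force passes 120 N, or if a joint passes its speed limit or range.

## Working session

There is one attempt and no reset: what is moved stays moved. The work goes in short steps, Python scripts to look and compute and a tool call to move; the robot and the scene stay as the last step left them, time stands still between calls to the robot, and variables do not carry over. Pictures are saved under pics/ and viewed, at most 14 in all, crops included, and the job is handed in when it is done.

Besides the shell and the picture viewer there is one more tool, called after ">>>" as name(argument=value, ...) on one line, values as JSON. drive_tool: Moves the arm, as the interface text tells. Its arguments: {"type":"object","properties":{"targets":{"type":"array"},"jaw":{"type":"number"},"grip_force":{"type":"number"}},"required":["targets"]}

```bash
ls; mkdir -p pics; cat > h.py <<'E'
from cell import bot
import numpy as np, cv2
from scipy.spatial.transform import Rotation as R
def cal(c):
    k=bot.calibration(c); f=200/np.tan(np.radians(k['vfov']/2)); return k,f
def unproj(c,u,v,d):
    k,f=cal(c); p=np.array([(u-k['cx'])/f*d,(v-k['cy'])/f*d,d]); return np.array(k['rotation'])@p+np.array(k['eye'])
def proj(c,P):
    k,f=cal(c); p=np.array(k['rotation']).T@(np.array(P)-np.array(k['eye'])); return p[0]/p[2]*f+k['cx'],p[1]/p[2]*f+k['cy']
def st():
    s=bot.read_state(); print('t',round(s['clock'],2),'pos',np.round(s['tool_pos'],1),'rot',np.round(s['tcp_rot'],1),'F',np.round(s['ft_force'],1),'T',np.round(s['wrist_torque'],2),'w',round(s['gripper_width'],3),'g',s['grasp_force'],'q',np.round(s['q'],1)); return s
E
python3 - <<'E'
from h import *
st()
for c in ['scene','top']:
    k=bot.calibration(c); print(c,k)
    im,d=bot.read_camera(c); cv2.imwrite(f'pics/{c}0.png',im); np.save(f'{c}0.npy',d)
    for n in ['purge_box','tray_mid','tray_grip','plug_0_head','plug_1_head','vial_0_mid','vial_1_mid','vial_2_mid','vial_3_mid','titrator_front','tape']:
        print(n,[(round(r['p'],2),np.round(r['position']).tolist(),np.round(proj(c,r['position'])).tolist()) for r in bot.mark_of(n,c)][:5])
st()
E
```

```text
pics
t 0.0 pos [241.5 548.6 244.4] rot [-179.9   -0.   156.2] F [-0.3 -0.8 -0.6] T [-0.01 -0.04 -0.05] w 1.005 g 0.0 q [59.6 20.6 86.6 -0.  72.9 -6.6]
scene {'vfov': 52.98662897198315, 'cx': 322.88562617668606, 'cy': 197.55145056446588, 'eye': array([-355.74833154,  603.06533903,  637.22733264]), 'rotation': array([-116.7416287 ,   -1.18276761, -124.23678938])}Traceback (most recent call last):
  File "<stdin>", line 7, in <module>
  File "h.py", line 9, in proj
    k,f=cal(c); p=np.array(k['rotation']).T@(np.array(P)-np.array(k['eye'])); return p[0]/p[2]*f+k['cx'],p[1]/p[2]*f+k['cy']
                                                                                     ~^^^
IndexError: invalid index to scalar variable.
```

```bash
python3 - <<'E'
s=open('h.py').read()
s=s.replace("return k,f","k=dict(k); k['rotation']=R.from_euler('xyz',k['rotation'],degrees=True).as_matrix(); return k,f",1)
open('h.py','w').write(s)
E
python3 - <<'E'
from h import *
for c in ['scene','top']:
    im,d=bot.read_camera(c); cv2.imwrite(f'pics/{c}0.png',im); np.save(f'{c}0.npy',d)
    for n in ['purge_box','tray_mid','tray_grip','plug_0_head','vial_0_mid','vial_1_mid','vial_2_mid','vial_3_mid','titrator_front','tape']:
        print(n,[(round(r['p'],2),np.round(r['position']).tolist(),np.round(proj(c,r['position'])).tolist()) for r in bot.mark_of(n,c)][:5])
print(bot.calibration('top'))
st()
E
```

```text
purge_box [(0.66, [493.0, -37.0, 2.0], [335.0, 227.0])]
tray_mid [(0.68, [472.0, -274.0, 12.0], [397.0, 208.0]), (0.63, [468.0, -412.0, 56.0], [428.0, 187.0])]
tray_grip [(0.56, [470.0, -408.0, 57.0], [427.0, 186.0])]
plug_0_head [(0.42, [500.0, -59.0, 108.0], [341.0, 193.0])]
vial_0_mid []
vial_1_mid [(0.72, [429.0, 151.0, 28.0], [293.0, 248.0]), (0.57, [368.0, 159.0, 27.0], [302.0, 261.0])]
vial_2_mid []
vial_3_mid []
titrator_front [(0.71, [469.0, -409.0, 58.0], [428.0, 186.0]), (0.7, [503.0, 163.0, -2.0], [276.0, 246.0])]
tape [(0.8, [647.0, -252.0, 2.0], [359.0, 192.0])]
purge_box [(0.68, [491.0, -38.0, -2.0], [341.0, 213.0])]
tray_mid [(0.66, [466.0, -274.0, 12.0], [411.0, 221.0])]
tray_grip []
plug_0_head [(0.39, [498.0, -58.0, 111.0], [349.0, 209.0])]
vial_0_mid [(0.38, [466.0, 431.0, 26.0], [199.0, 218.0])]
vial_1_mid [(0.57, [374.0, 162.0, 26.0], [280.0, 247.0]), (0.47, [432.0, 145.0, 22.0], [285.0, 229.0])]
vial_2_mid [(0.55, [492.0, -39.0, -3.0], [341.0, 213.0])]
vial_3_mid []
titrator_front []
tape [(0.69, [647.0, -250.0, 0.0], [403.0, 168.0])]
{'vfov': 50.222353419311105, 'cx': 320.90953549123583, 'cy': 203.2350351965669, 'eye': array([ 398.04949013,   30.99932596, 1438.47649669]), 'rotation': array([-1.75036454e+02, -1.67020052e-01, -8.92062592e+01])}
t 1.2 pos [241.8 549.1 245.3] rot [-180.    -0.   156.2] F [-0.6 -0.5 -0.6] T [-0.04  0.03  0.04] w 1.003 g 0.0 q [59.6 20.6 86.5  0.  72.9 -6.6]
```

View pics/scene0.png

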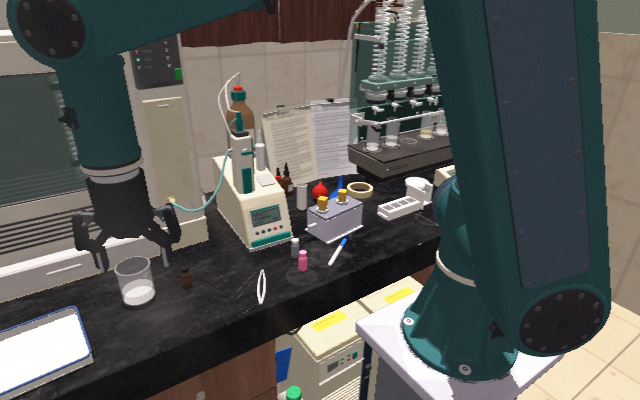

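View pics/top0.png

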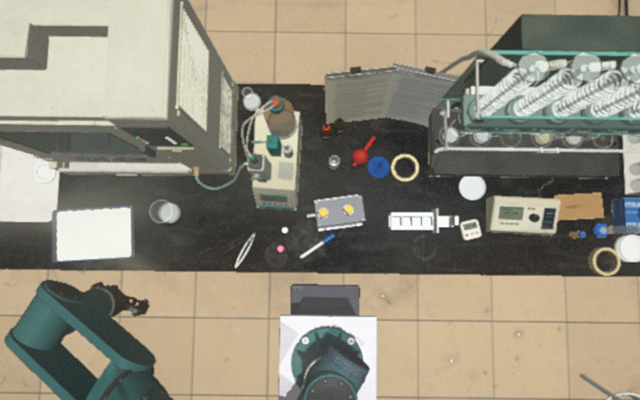

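```bash
python3 - <<'E'
from h import *
s=cv2.imread('pics/scene0.png');t=cv2.imread('pics/top0.png')
a=cv2.resize(s[160:310,160:360],(800,600),interpolation=cv2.INTER_CUBIC);cv2.imwrite('pics/c1.png',a)
b=cv2.resize(t[140:280,140:300],(400,350),interpolation=cv2.INTER_CUBIC);c=cv2.resize(t[140:280,300:460],(400,350),interpolation=cv2.INTER_CUBIC)
cv2.imwrite('pics/c2.png',np.hstack([b,c]))
d=np.load('scene0.npy')
for n,c,u,v in [('dark','scene',186,277),('whitecap','scene',295,242),('pink','scene',303,258),('back','scene',301,190),('t white','top',285,230),('t back','top',334,161),('t dark','top',199,218)]:
    dd=np.load(c+'0.npy')[v,u]; print(n,dd,np.round(unproj(c,u,v,dd)))
E
```

```text
dark 953.36975 [454. 430.  33.]
whitecap 1068.7743 [424. 147.  49.]
pink 1023.2645 [364. 160.  38.]
back 1288.3862 [638.  -2.  78.]
t white 1381.3455 [430. 144.  54.]
t back 1448.4026 [667. -14.   8.]
t dark 1390.2852 [465. 425.  48.]
```

View pics/c1.png

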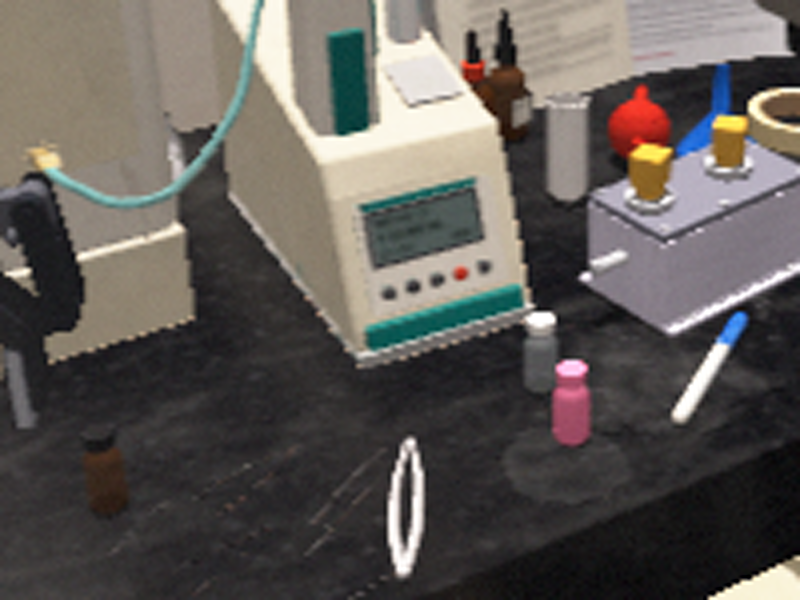

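View pics/c2.png

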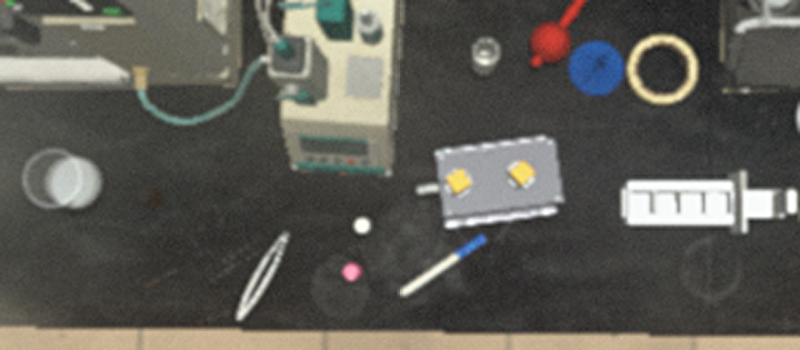

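```bash
python3 - <<'E'
from h import *
def hm(c):
    k,f=cal(c); d=np.load(c+'0.npy').astype(float)
    v,u=np.mgrid[0:400,0:640]; p=np.stack([(u-k['cx'])/f*d,(v-k['cy'])/f*d,d],-1)
    return p@k['rotation'].T+k['eye'],d
for c in ['top','scene']:
    P,d=hm(c); np.save(c+'P.npy',P)
    m=((P[...,2]>25)&(P[...,2]<70)&(d>0)&(P[...,0]>250)&(P[...,0]<720)).astype(np.uint8)
    n,l,s,ce=cv2.connectedComponentsWithStats(m)
    for i in range(1,n):
        if 6<s[i,4]<400: 
            q=P[l==i]; print(c,s[i],np.round(q.mean(0)),np.round(np.ptp(q,0)))
P,d=hm('top')
# tray and box geometry from top: 
z=P[...,2]
roof=(z>70)&(z<90)&(abs(P[...,0]-490)<90)&(abs(P[...,1]+38)<110)
print('roof',cv2.minAreaRect(P[roof][:,:2].astype(np.float32)))
for lo,hi,nm in[(95,130,'plugs')]:
    m=((z>lo)&(z<hi)&(abs(P[...,0]-490)<60)&(abs(P[...,1]+38)<90)).astype(np.uint8)
    n,l,s,ce=cv2.connectedComponentsWithStats(m)
    for i in range(1,n): q=P[l==i]; print(nm,s[i,4],q.mean(0),cv2.minAreaRect(q[:,:2].astype(np.float32)))
for lo,hi in[(24,36),(60,80),(8,80)]:
    m=(z>lo)&(z<hi)&(abs(P[...,0]-470)<70)&(P[...,1]<-170)&(P[...,1]>-430)
    print('tray',lo,cv2.minAreaRect(P[m][:,:2].astype(np.float32)))
E
```

```text
top [198 141  38  33 189] [644. 350.  48.] [104. 120.  44.]
top [299 141   1  14  14] [703. 104.  49.] [35.  2. 43.]
top [428 143   2  22  35] [ 686. -321.   62.] [68.  4. 19.]
top [352 145  19  22 243] [678. -98.  42.] [73. 60. 32.]
top [399 155   5   3   7] [ 683. -237.   27.] [ 7. 13.  3.]
top [298 156   1  12  12] [656. 106.  47.] [30.  1. 39.]
top [329 157   9   5  21] [666. -11.  49.] [ 9. 27. 36.]
top [372 161  13  12  91] [ 646. -160.   34.] [38. 40. 40.]
top [ 58 162  11   7  63] [634. 877.  48.] [24. 14. 45.]
top [ 72 163  21   6  63] [635. 830.  28.] [18. 68.  8.]
top [101 163   5   6  10] [636. 758.  26.] [17. 13.  4.]
top [107 163  12   6  35] [638. 728.  27.] [18. 39.  6.]
top [121 163   8   6  24] [640. 685.  27.] [18. 24.  8.]
top [130 163  25   7  89] [639. 627.  28.] [21. 80.  7.]
top [630 162  10  13  92] [  651. -1015.    41.] [41. 22. 36.]
top [329 164   9   5  21] [640.  -8.  48.] [ 9. 27. 42.]
top [ 53 169   5   2   7] [616. 894.  62.] [ 2. 12. 19.]
top [429 169   7   8  15] [ 618. -327.   62.] [22. 23. 17.]
top [392 171   3   5   7] [ 627. -212.   26.] [13.  7
[... 1547 characters left out ...]
82.2547836303711, 153.78160095214844), 8.314597129821777)
plugs 64 [495.32115032 -55.18672977 119.23901892] ((495.8886413574219, -55.426307678222656), (21.920625686645508, 22.395954132080078), 45.676544189453125)
plugs 63 [483.96752114  23.3092709  121.34678681] ((484.39288330078125, 23.413103103637695), (23.719558715820312, 23.31613540649414), 29.75242805480957)
tray 24 ((469.27593994140625, -302.74310302734375), (199.25416564941406, 75.68550109863281), 88.63201141357422)
tray 60 ((468.2411804199219, -375.3507080078125), (77.02023315429688, 70.68704223632812), 0.002307542832568288)
tray 8 ((473.3169860839844, -296.27093505859375), (109.58995056152344, 257.7262878417969), 3.0169081687927246)
```

```bash
python3 - <<'E'
from h import *
t=cv2.imread('pics/top0.png')
cv2.imwrite('pics/c3.png',cv2.resize(t[190:280,540:640],(600,540),interpolation=cv2.INTER_CUBIC))
P=np.load('topP.npy')
for b in [(573,231,12,7),(601,226,13,8),(585,228,20,14)]:
    q=P[b[1]-2:b[1]+b[3]+2,b[0]-2:b[0]+b[2]+2].reshape(-1,3);q=q[q[:,2]>10];print(q.min(0).round(),q.max(0).round())
for n in ['vial_0_mid','vial_1_mid','vial_2_mid','vial_3_mid']:
    print(n,[(round(r['p'],2),np.round(r['position']).tolist()) for r in bot.mark_of(n,'top')],[(round(r['p'],2),np.round(r['position']).tolist()) for r in bot.mark_of(n,'scene')])
E
```

```text
[ 417. -827.   12.] [ 440. -804.   63.]
[ 429. -954.   10.] [ 466. -898.   93.]
[ 398. -926.   10.] [ 459.   31. 1438.]
vial_0_mid [(0.38, [466.0, 431.0, 26.0])] []
vial_1_mid [(0.57, [374.0, 162.0, 26.0]), (0.47, [432.0, 145.0, 22.0])] [(0.72, [429.0, 151.0, 28.0]), (0.57, [368.0, 159.0, 27.0])]
vial_2_mid [(0.55, [492.0, -39.0, -3.0])] []
vial_3_mid [] []
```

View pics/c3.png

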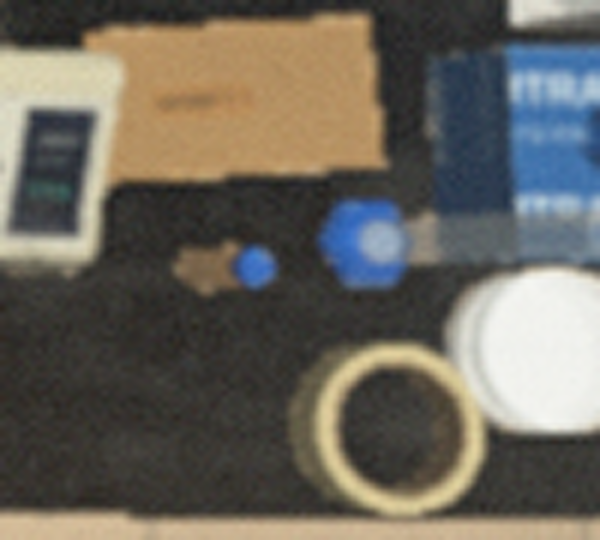

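```bash
python3 - <<'E'
from h import *
im,d=bot.read_camera('top')
for n in ['vial_0_mid','vial_1_mid','vial_2_mid','vial_3_mid']:
    for f in (bot.mark_of,bot.find_in): print(n,[(round(r['p'],2),np.round(r['position']).tolist()) for r in f(n,'top')])
P=np.load('topP.npy')
print(np.round(P[229:240:1,568:590:2,2]).astype(int))
for u,v in[(582,234),(583,234),(582,235),(570,234),(573,234),(577,234)]: print(u,v,P[v,u].round(),t if False else im[v,u])
E
```

```text
vial_0_mid [(0.4, [466.0, 433.0, 27.0])]
vial_0_mid [(0.59, [464.0, 428.0, 36.0])]
vial_1_mid [(0.61, [432.0, 144.0, 27.0]), (0.49, [369.0, 160.0, 28.0])]
vial_1_mid [(0.38, [375.0, 164.0, 49.0]), (0.27, [468.0, -305.0, 28.0])]
vial_2_mid []
vial_2_mid []
vial_3_mid []
vial_3_mid []
[[ 0 -5  2 -3  3 -2  3 -3 -4 -5 -2]
 [-6  0  3  1 -1 -4  2  3  1 -5  0]
 [ 1 -4 -3 -2 -2 40 -3  2 -5 -6  2]
 [-2  6 12 31 38 38 51 57 -1  1 -5]
 [-4  8 23 31 31 49 57 58 55 -1 -6]
 [ 0  9 19 33 42 52 59 55 57 -3  3]
 [-2  7 21 29 43 47 55 54 56  0  2]
 [-3  6 18 33 38 45 46 57 51  2 -2]
 [-2  6 15 26 35 43 52 49 -3 -4  1]
 [-3  1  1  9  0 -2 -3  3 -4  2 -2]
 [-1 -3  2  1  2 -2 -3 -3 -9 -2 -2]]
582 234 [ 430. -819.   55.] [186 108  59]
583 234 [ 430. -822.   55.] [192 114  65]
582 235 [ 427. -819.   54.] [190 112  66]
570 234 [ 431. -807.    9.] [ 87 112 131]
573 234 [ 430. -804.   30.] [ 75  99 118]
577 234 [ 430. -811.   40.] [ 70  94 116]
```

```bash
cat >> h.py <<'E'
def goto(*tg):
    s=bot.read_state(); p0=np.array(s['tool_pos']); Rm=R.from_euler('xyz',s['tcp_rot'],degrees=True).as_matrix(); y0=np.degrees(np.arctan2(Rm[1,0],Rm[0,0]))
    Rm=np.array([[np.cos(np.radians(y0)),np.sin(np.radians(y0)),0],[np.sin(np.radians(y0)),-np.cos(np.radians(y0)),0],[0,0,-1.]])
    for t in tg:
        d=np.array(t[:3])-p0; dy=(t[3]-y0+180)%360-180
        print(t,'->',np.round(Rm.T@d/750,4).tolist(),round(-dy/360,4),'rows',round(max(np.linalg.norm(d)/62.5,abs(dy)/10.7),1))
def P3(c,d):
    k,f=cal(c); v,u=np.mgrid[0:400,0:640]; d=d.astype(float); p=np.stack([(u-k['cx'])/f*d,(v-k['cy'])/f*d,d],-1)
    return p@k['rotation'].T+k['eye']
def vial(c,d,x,y):
    q=P3(c,d); m=(np.hypot(q[...,0]-x,q[...,1]-y)<22)&(q[...,2]>30)&(q[...,2]<66)
    n,l,s,_=cv2.connectedComponentsWithStats(m.astype(np.uint8)); 
    a=q[m]; t=a[a[:,2]>47]; return len(a),a.mean(0).round(1),t.mean(0).round(1),len(t)
from scipy.optimize import minimize
TRAY=[((-70,75),28,0,30),((-75,-70),40,0,70),((-140,-128),15,25,70)]
BOX=[((-70,84),41,0,80)]
def sil(c,parts,x,y,yaw):
    M=np.zeros((400*4,640*4),np.uint8); cs,sn=np.cos(np.radians(yaw)),np.sin(np.radians(yaw)); k,f=cal(c)
    for (a,b),w,z0,z1 in parts:
        pts=np.array([[x+cs*i-sn*j,y+sn*i+cs*j,z] for i in(a,b) for j in(-w,w) for z in(z0,z1)])
        p=(pts-k['eye'])@k['rotation']; uv=p[:,:2]/p[:,2:]*f+[k['cx'],k['cy']]
        cv2.fillConvexPoly(M,cv2.convexHull(((uv+.5)*4).astype(np.float32)).astype(np.int32),255)
    return cv2.resize(M,(640,400),interpolation=cv2.INTER_AREA)/255.
def fit(c,parts,im,d,g,sel):
    q=P3(c,d); base=sel(im,q)
    cs,sn=np.cos(np.radians(g[2])),np.sin(np.radians(g[2]))
    lx=(q[...,0]-g[0])*cs+(q[...,1]-g[1])*sn
    use=np.hypot(q[...,0]-g[0],q[...,1]-g[1])<230
    if parts is TRAY: use&=~((lx>-126)&(lx<-78)) 
    def cost(v): return (abs(sil(c,parts,*v)-base)*use).sum()
    best=min((minimize(cost,[g[0],g[1],g[2]+o],method='Nelder-Mead',options=dict(initial_simplex=[[g[0],g[1],g[2]+o],[g[0]+8,g[1],g[2]+o],[g[0],g[1]+8,g[2]+o],[g[0],g[1],g[2]+o+4]],xatol=.2,fatol=.2)) for o in(-3,3)),key=lambda r:r.fun)
    return best.x.round(2),round(best.fun,1),base.sum()
def tray(g=(468,-274,90),c='top',sh=True):
    im,d=bot.read_camera(c)
    w=lambda im,q:((im.min(-1)>110)|(q[...,2]>22))&(np.hypot(q[...,0]-g[0],q[...,1]-g[1])<180)&(abs((q[...,0]-g[0])*np.sin(np.radians(g[2]))-(q[...,1]-g[1])*np.cos(np.radians(g[2])))<55)
    return fit(c,TRAY,im,d,g,w)
E
python3 - <<'E'
from h import *
for c in ['top','scene']:
    d=np.load(c+'0.npy')
    print(c,vial(c,d,463,430),vial(c,d,430,146),vial(c,d,429,-814))
    print('tray',tray(c=c))
im,d=bot.read_camera('top')
print('box',fit('top',BOX,im,d,(493,-36,98),lambda im,q:(q[...,2]>12)&(q[...,2]<95)&(np.hypot(q[...,0]-492,q[...,1]+30)<110)))
goto((463,430,245,90),(463,430,90,90),(463,430,50,90))
E
```

```text
top (45, array([462.8, 428.5,  47.7]), array([463.4, 430.5,  54.3]), 29) (39, array([429.9, 146.7,  46.4]), array([430. , 147.3,  53.1]), 24) (64, array([ 429.3, -813. ,   46.8]), array([ 429.2, -815.5,   55.2]), 34)
tray (array([ 467.74, -272.49,   90.04]), np.float64(230.2), np.int64(1347))
scene (104, array([460.5, 431. ,  44.2]), array([461.9, 430.7,  52.7]), 46) (81, array([425.6, 148.9,  44.1]), array([427.5, 148.1,  52.8]), 36) (0, array([nan, nan, nan]), array([nan, nan, nan]), 0)
tray (array([ 466.88, -278.65,   91.53]), np.float64(1181.0), np.int64(2259))
box (array([493.48, -35.57,  98.44]), np.float64(212.0), np.int64(1179))
(463, 430, 245, 90) -> [-0.3339, -0.0265, 0.0004] 0.184 rows 6.2
(463, 430, 90, 90) -> [-0.3339, -0.0265, 0.207] 0.184 rows 6.2
(463, 430, 50, 90) -> [-0.3339, -0.0265, 0.2604] 0.184 rows 6.2h.py:24: RuntimeWarning: Mean of empty slice.
  a=q[m]; t=a[a[:,2]>47]; return len(a),a.mean(0).round(1),t.mean(0).round(1),len(t)
  ret = um.true_divide(
```

>>> drive_tool(targets=[[[-0.334,-0.0265,0],0.184],[[-0.334,-0.0265,0],0.184],[[-0.334,-0.0265,0],0.184],[[-0.334,-0.0265,0.1],0.184],[[-0.334,-0.0265,0.15],0.184],[[-0.334,-0.0265,0.18],0.184],[[-0.334,-0.0265,0.2],0.184],[[-0.334,-0.0265,0.2],0.184],[[-0.334,-0.0265,0.2],0.184]], jaw=90, grip_force=25)

```text
clock: 3.32
tool_pos: [463.6, 431.0, 96.8]
tcp_rot: [179.9, -0.1, 90.2]
ft_force: [0.1, 0.9, -0.1]
gripper_width: 0.65
grasp_force: 0.0
```

```bash
python3 - <<'E'
from h import *
st()
goto((463,430.5,48,90))
im,d=bot.read_camera('scene')
cv2.imwrite('pics/s1.png',cv2.resize(im[180:320,100:280],(720,560),interpolation=cv2.INTER_CUBIC))
E
```

```text
t 3.33 pos [463.6 431.   96.8] rot [ 1.799e+02 -1.000e-01  9.020e+01] F [ 0.1  0.9 -0.1] T [-0.02 -0.    0.05] w 0.65 g 0.0 q [36.7 32.1 90.7  0.  57.1 36.5]
(463, 430.5, 48, 90) -> [-0.0007, -0.0009, 0.0651] 0.0004 rows 0.8
```

View pics/s1.png

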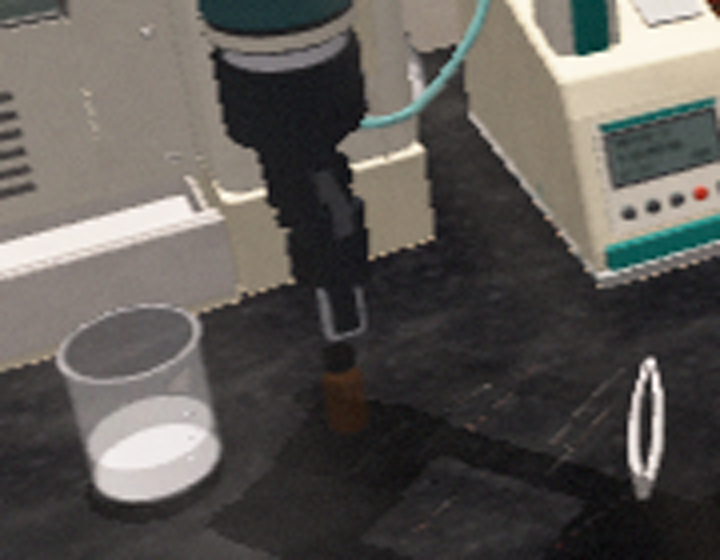

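>>> drive_tool(targets=[[[-0.0005,-0.0005,0.04],0],[[-0.0005,-0.0005,0.065],0],[[-0.0005,-0.0005,0.065],0],[[-0.0005,-0.0005,0.065],0]])

```text
clock: 3.88
tool_pos: [463.1, 430.0, 47.2]
tcp_rot: [180.0, -0.0, 90.0]
ft_force: [0.3, 0.4, 0.0]
gripper_width: 0.644
grasp_force: 0.0
```

>>> drive_tool(targets=[[[0,0,0],0],[[0,0,0],0],[[0,0,0],0],[[0,0,0],0],[[0,0,0],0],[[0,0,0],0]], jaw=255)

```text
clock: 4.62
tool_pos: [463.3, 430.0, 47.2]
tcp_rot: [179.9, -0.0, 90.0]
ft_force: [0.6, -0.9, 5.6]
gripper_width: 0.234
grasp_force: 24.7
```

>>> drive_tool(targets=[[[0,0,-0.05],0],[[0,0,-0.12],0],[[0,0,-0.2],0],[[0,0,-0.2],0],[[0,0,-0.2],0]])

```text
clock: 5.25
tool_pos: [462.1, 429.2, 196.1]
tcp_rot: [-180.0, 0.0, 90.0]
ft_force: [-0.4, -0.0, -0.6]
gripper_width: 0.228
grasp_force: 24.4
```

```bash
python3 - <<'E'
from h import *
st()
g=tray()[0]; print(tray(), g)
c,s=np.cos(np.radians(g[2])),np.sin(np.radians(g[2]))
for px in(51,17,-17): print(px,g[0]+c*px,g[1]+s*px)
goto((400,430,195,90),(400,-220,195,90))
E
```

```text
t 5.25 pos [462.1 429.2 196.1] rot [-180.    0.   90.] F [-0.4 -0.  -0.6] T [-0.01  0.03 -0.04] w 0.228 g 24.423234719142783 q [36.6 25.6 85.8  0.  68.7 36.6]
(array([ 467.25, -272.94,   90.48]), np.float64(255.4), np.int64(1379)) [ 467.72 -273.27   90.07]
51 467.6576917612043 -222.27003806194185
17 467.69923058706814 -256.27001268731397
-17 467.7407694129319 -290.269987312686
(400, 430, 195, 90) -> [0.0017, -0.0819, -0.0006] -0.0 rows 1.0
(400, -220, 195, 90) -> [-0.8649, -0.0819, -0.0006] -0.0 rows 10.4
```

>>> drive_tool(targets=[[[-0.08,-0.08,0],0],[[-0.165,-0.082,0],0],[[-0.25,-0.082,0],0],[[-0.33,-0.082,0],0],[[-0.41,-0.082,0],0],[[-0.49,-0.082,0],0],[[-0.57,-0.082,0],0],[[-0.65,-0.082,0],0],[[-0.73,-0.06,0],0],[[-0.8,0.0,0],0],[[-0.868,0.0075,0],0],[[-0.868,0.0075,0],0]])

```text
clock: 6.85
tool_pos: [469.1, -225.5, 195.1]
tcp_rot: [-180.0, 0.0, 89.8]
ft_force: [0.3, 1.0, 0.1]
gripper_width: 0.237
grasp_force: 24.5
```

>>> drive_tool(targets=[[[0,0,0],0],[[0,0,0],0]])

```text
clock: 7.1
tool_pos: [467.1, -219.6, 195.8]
tcp_rot: [-179.9, -0.1, 90.1]
ft_force: [-0.5, 0.3, 0.1]
gripper_width: 0.236
grasp_force: 24.5
```

```bash
python3 - <<'E'
from h import *
st()
goto((467.7,-222,100,90),(467.7,-222,51,90))
print(tray(c='top'))
im,d=bot.read_camera('scene'); cv2.imwrite('pics/s2.png',cv2.resize(im[110:250,330:480],(750,700))[:600])
E
```

```text
t 7.1 pos [ 467.1 -219.6  195.8] rot [-1.799e+02 -1.000e-01  9.010e+01] F [-0.5  0.3  0.1] T [ 0.07 -0.   -0.06] w 0.236 g 24.519078798039118 q [-32.9  16.9 100.2   0.   63.1 -32.9]
(467.7, -222, 100, 90) -> [-0.0032, 0.0008, 0.1277] 0.0002 rows 1.5
(467.7, -222, 51, 90) -> [-0.0032, 0.0008, 0.193] 0.0002 rows 2.3
(array([ 487.31, -324.71,   97.49]), np.float64(2445.6), np.int64(3483))
```

View pics/s2.png

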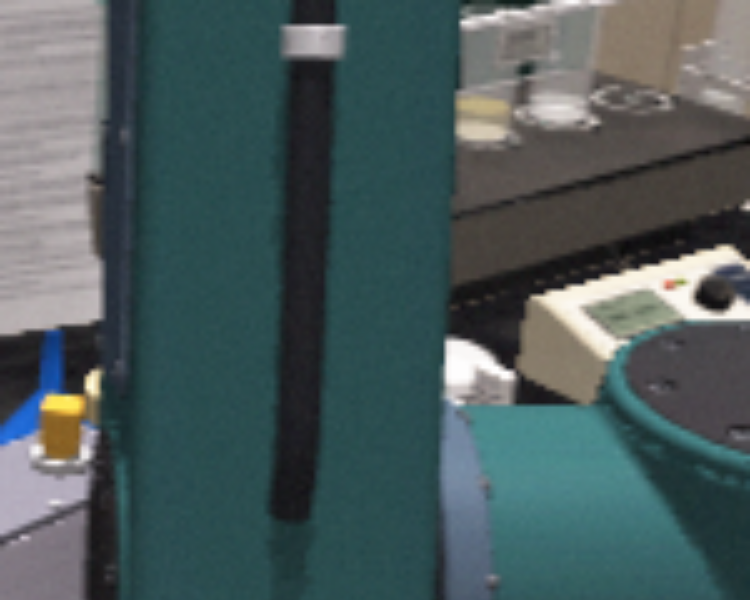

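>>> drive_tool(targets=[[[-0.003,0.0008,0.06],0],[[-0.003,0.0008,0.12],0],[[-0.003,0.0008,0.14],0],[[-0.003,0.0008,0.155],0],[[-0.003,0.0008,0.167],0],[[-0.003,0.0008,0.167],0]])

```text
clock: 7.95
tool_pos: [469.1, -223.8, 71.6]
tcp_rot: [180.0, 0.0, 90.0]
ft_force: [1.3, 0.5, -0.2]
gripper_width: 0.239
grasp_force: 24.7
```

>>> drive_tool(targets=[[[0,0,0.008],0],[[0,0,0.016],0],[[0,0,0.022],0],[[0,0,0.026],0],[[0,0,0.026],0]])

```text
clock: 8.57
tool_pos: [468.9, -223.7, 51.7]
tcp_rot: [-180.0, 0.0, 90.0]
ft_force: [-0.5, 0.5, -0.5]
gripper_width: 0.233
grasp_force: 24.7
```

>>> drive_tool(targets=[[[0,0,0],0],[[0,0,0],0],[[0,0,0],0]], jaw=110)

```text
clock: 8.95
tool_pos: [468.9, -223.7, 51.9]
tcp_rot: [180.0, 0.0, 90.0]
ft_force: [0.7, 0.0, -0.4]
gripper_width: 0.568
grasp_force: 0.0
```

>>> drive_tool(targets=[[[0,0,-0.05],0],[[0,0,-0.12],0],[[0,0,-0.2],0],[[0.07,0,-0.2],0],[[0.15,-0.02,-0.2],0],[[0.23,-0.05,-0.2],0],[[0.3,-0.08,-0.2],0],[[0.38,-0.085,-0.2],0],[[0.46,-0.085,-0.2],0.06],[[0.495,-0.06,-0.2],0.09],[[0.495,-0.05,-0.2],0.12],[[0.495,-0.05,-0.2],0.15]])

```text
clock: 10.45
tool_pos: [431.9, 148.3, 201.9]
tcp_rot: [180.0, -0.0, 48.6]
ft_force: [-0.1, -0.5, 0.9]
gripper_width: 0.577
grasp_force: 0.0
```

```bash
python3 - <<'E'
from h import *
st()
print(tray())
im,d=bot.read_camera('scene'); cv2.imwrite('pics/s3.png',cv2.resize(im[150:290,250:460],(800,533),interpolation=cv2.INTER_CUBIC))
im,d=bot.read_camera('top'); print(vial('top',d,467,-222))
goto((430,147,197,180),(430,147,48,180))
E
```

```text
t 10.45 pos [431.9 148.3 201.9] rot [180.   -0.   48.6] F [-0.1 -0.5  0.9] T [-0.01 -0.03 -0.  ] w 0.577 g 0.0 q [ 10.3  11.6 106.7  -0.   61.6  51.6]
(array([ 467.88, -273.28,   89.98]), np.float64(230.6), np.int64(1342))
(59, array([ 469.6, -219.2,   44.9]), array([ 469.4, -220.6,   56.6]), 29)
(430, 147, 197, 180) -> [-0.0017, -0.0006, 0.0064] -0.3636 rows 12.2
(430, 147, 48, 180) -> [-0.0017, -0.0006, 0.205] -0.3636 rows 12.2
```

View pics/s3.png

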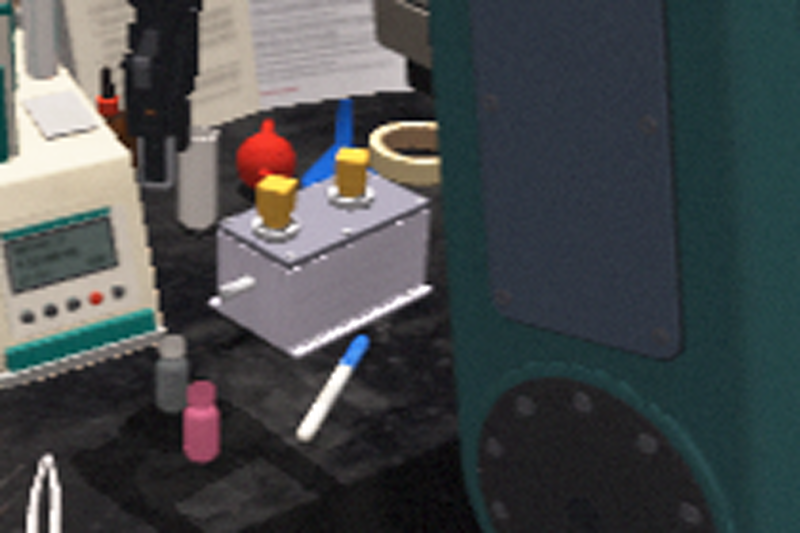

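>>> drive_tool(targets=[[[-0.002,-0.0006,0],0.135],[[-0.002,-0.0006,0],0.135],[[-0.002,-0.0006,0],0.135],[[-0.002,-0.0006,0],0.135],[[-0.002,-0.0006,0.07],0.135],[[-0.002,-0.0006,0.13],0.135],[[-0.002,-0.0006,0.17],0.135],[[-0.002,-0.0006,0.195],0.135],[[-0.002,-0.0006,0.205],0.135],[[-0.002,-0.0006,0.205],0.135]])

```text
clock: 11.85
tool_pos: [430.0, 146.6, 48.0]
tcp_rot: [180.0, 0.0, 0.4]
ft_force: [0.7, -1.4, 0.1]
gripper_width: 0.569
grasp_force: 0.0
```

>>> drive_tool(targets=[[[0,0,0],0],[[0,0,0],0],[[0,0,0],0],[[0,0,0],0],[[0,0,0],0]], jaw=255)

```text
clock: 12.48
tool_pos: [430.7, 146.7, 48.6]
tcp_rot: [180.0, -0.1, 0.3]
ft_force: [0.7, -2.3, 6.3]
gripper_width: 0.226
grasp_force: 24.2
```

>>> drive_tool(targets=[[[0,0,-0.05],0],[[0,0,-0.12],0],[[0,0,-0.2],0],[[0,0,-0.2],0],[[0,0,-0.2],0]])

```text
clock: 13.1
tool_pos: [429.6, 146.7, 198.0]
tcp_rot: [-180.0, -0.0, 0.3]
ft_force: [0.4, -0.0, -0.7]
gripper_width: 0.221
grasp_force: 22.8
```

```bash
python3 - <<'E'
from h import *
st()
print(tray(),tray())
goto((380,147,197,90),(380,-160,197,90),(468,-256.5,197,90))
E
```

```text
t 13.1 pos [429.6 146.7 198. ] rot [-180.    -0.     0.3] F [ 0.4 -0.  -0.7] T [-0.02 -0.   -0.06] w 0.221 g 22.812326795319677 q [ 10.1  11.7 107.3   0.   61.   99.8]
(array([ 467.71, -272.51,   90.06]), np.float64(221.4), np.int64(1343)) (array([ 467.59, -273.38,   90.12]), np.float64(226.5), np.int64(1338))
(380, 147, 197, 90) -> [-0.0649, -0.001, -0.0004] -0.2491 rows 8.4
(380, -160, 197, 90) -> [-0.0672, 0.4083, -0.0004] -0.2491 rows 8.4
(468, -256.5, 197, 90) -> [0.0495, 0.5376, -0.0004] -0.2491 rows 8.4
```

>>> drive_tool(targets=[[[-0.03,0.08,0],-0.025],[[-0.045,0.16,0],-0.055],[[-0.045,0.24,0],-0.085],[[-0.045,0.32,0],-0.11],[[-0.045,0.4,0],-0.14],[[0,0.46,0],-0.17],[[0.05,0.52,0],-0.2],[[0.05,0.537,0],-0.23],[[0.05,0.537,0],-0.249],[[0.05,0.537,0],-0.249],[[0.05,0.537,0],-0.249],[[0.05,0.537,0],-0.249]])

```text
clock: 14.7
tool_pos: [469.2, -255.3, 197.1]
tcp_rot: [-179.9, -0.1, 89.9]
ft_force: [0.1, 0.2, 0.0]
gripper_width: 0.221
grasp_force: 22.8
```

```bash
python3 - <<'E'
from h import *
st()
goto((467.7,-256.5,72,90))
E
```

```text
t 14.7 pos [ 469.2 -255.3  197.1] rot [-1.799e+02 -1.000e-01  8.990e+01] F [0.1 0.2 0. ] T [-0.05  0.01 -0.01] w 0.221 g 22.849933380202856 q [-36.   18.1  97.9  -0.   64.  -35.8]
(467.7, -256.5, 72, 90) -> [-0.0015, -0.002, 0.1668] -0.0003 rows 2.0
```

>>> drive_tool(targets=[[[-0.001,-0.001,0.06],0],[[-0.001,-0.001,0.12],0],[[-0.001,-0.001,0.14],0],[[-0.001,-0.001,0.155],0],[[-0.001,-0.001,0.167],0],[[-0.001,-0.001,0.167],0]])

```text
clock: 15.45
tool_pos: [469.2, -256.7, 73.1]
tcp_rot: [180.0, 0.0, 90.0]
ft_force: [-0.0, 0.1, -0.3]
gripper_width: 0.22
grasp_force: 22.8
```

>>> drive_tool(targets=[[[0,0,0.008],0],[[0,0,0.016],0],[[0,0,0.022],0],[[0,0,0.025],0],[[0,0,0.025],0]])

```text
clock: 16.08
tool_pos: [468.8, -256.5, 53.9]
tcp_rot: [-180.0, -0.0, 89.9]
ft_force: [0.2, 0.4, -0.5]
gripper_width: 0.223
grasp_force: 22.8
```

>>> drive_tool(targets=[[[0,0,0.001],0],[[0,0,0.001],0],[[0,0,0.001],0],[[0,0,-0.06],0],[[0,0,-0.12],0],[[0,0,-0.2],0],[[-0.08,-0.04,-0.2],0],[[-0.16,-0.053,-0.2],0],[[-0.24,-0.053,-0.2],0],[[-0.24,-0.053,-0.2],0]], jaw=100)

```text
clock: 17.32
tool_pos: [428.8, -441.4, 204.3]
tcp_rot: [179.9, 0.2, 89.7]
ft_force: [-0.3, 1.5, 0.5]
gripper_width: 0.605
grasp_force: 0.0
```

```bash
python3 - <<'E'
from h import *
st()
im,d=bot.read_camera('top')
print(vial('top',d,468,-222),vial('top',d,468,-256),vial('top',d,429,-814))
P=np.load('topP.npy'); m=(P[...,1]<-480)&(P[...,1]>-800)&(P[...,0]<590)&(P[...,0]>380)
for y in range(-880,-480,40):
    mm=(abs(P[...,1]-y)<20)&(P[...,0]>380)&(P[...,0]<590); print(y,P[mm][:,2].max().round(),P[mm&(P[...,2]>20)][:,0].min().round())
s=bot.read_state()
goto((429,-700,200,90),(429,-815.5,200,90),(429,-815.5,49,90))
cv2.imwrite('pics/t4.png',cv2.resize(im[150:290,380:640],(800,431),interpolation=cv2.INTER_CUBIC))
E
```

```text
t 17.32 pos [ 428.8 -441.4  204.3] rot [179.9   0.2  89.7] F [-0.3  1.5  0.5] T [ 0.1   0.04 -0.02] w 0.605 g 0.0 q [-52.2  23.9  87.5  -0.1  68.5 -51.9]
(65, array([ 470.5, -220.6,   44.1]), array([ 469.3, -220.8,   57. ]), 28) (61, array([ 469.3, -252.4,   45.9]), array([ 468.9, -253.1,   57.9]), 28) (4, array([ 435.8, -820.8,   54.3]), array([ 435.8, -820.8,   54.3]), 4)
-880 192.0 382.0
-840 57.0 421.0
-800 63.0 420.0
-760 67.0 510.0
-720 76.0 426.0
-680 77.0 428.0
-640 80.0 428.0
-600 77.0 434.0
-560 77.0 434.0
-520 74.0 436.0
(429, -700, 200, 90) -> [-0.3488, 0.0018, 0.0051] -0.0006 rows 4.2
(429, -815.5, 200, 90) -> [-0.5028, 0.0023, 0.0051] -0.0006 rows 6.0
(429, -815.5, 49, 90) -> [-0.5028, 0.0023, 0.2064] -0.0006 rows 6.5
```

View pics/t4.png

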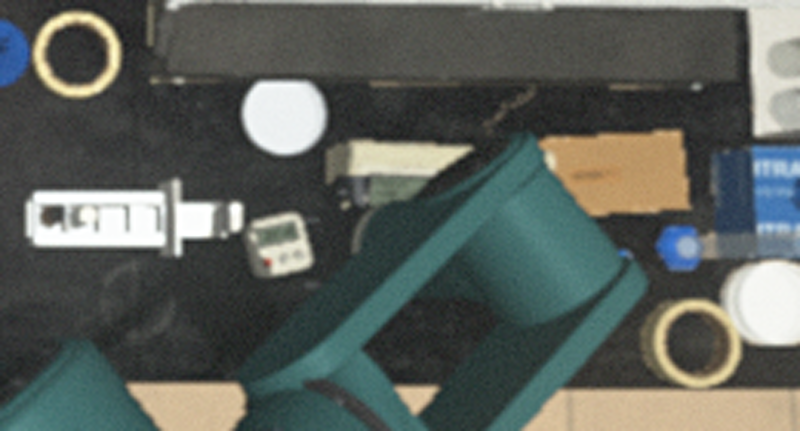

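>>> drive_tool(targets=[[[-0.08,0.0,0],0],[[-0.16,0,0],0],[[-0.24,0,0],0],[[-0.32,0,0],0],[[-0.4,0.0,0.02],0],[[-0.46,0.001,0.06],0],[[-0.5,0.002,0.1],0],[[-0.5,0.002,0.12],0],[[-0.5,0.002,0.135],0],[[-0.5,0.002,0.135],0],[[-0.5,0.002,0.135],0]])

```text
clock: 18.75
tool_pos: [431.2, -811.3, 105.2]
tcp_rot: [179.9, 0.1, 90.0]
ft_force: [-0.0, -0.1, 0.3]
gripper_width: 0.608
grasp_force: 0.0
```

```bash
python3 - <<'E'
from h import *
st()
goto((429,-815.5,49,90))
im,d=bot.read_camera('top'); print(tray(),vial('top',d,429,-814))
cv2.imwrite('pics/t5.png',cv2.resize(im[180:290,520:640],(600,550),interpolation=cv2.INTER_CUBIC))
E
```

```text
t 18.75 pos [ 431.2 -811.3  105.2] rot [1.799e+02 1.000e-01 9.000e+01] F [-0.  -0.1  0.3] T [-0.02 -0.02 -0.02] w 0.608 g 0.0 q [-66.3  54.3  41.9   0.   83.6 -66.3]
(429, -815.5, 49, 90) -> [-0.0057, -0.0029, 0.075] 0.0 rows 0.9
(array([ 467.69, -273.4 ,   90.06]), np.float64(385.5), np.int64(1868)) (60, array([ 429. , -813.2,   48.2]), array([ 429.1, -815.3,   55.9]), 34)
```

View pics/t5.png

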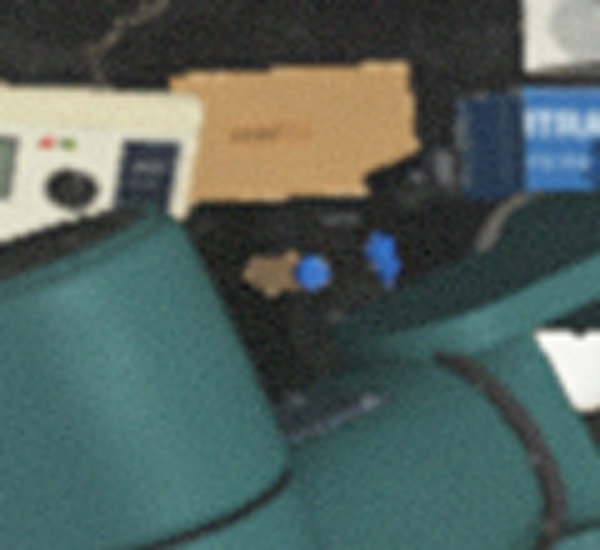

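>>> drive_tool(targets=[[[-0.0055,-0.0025,0.02],0],[[-0.0055,-0.0025,0.04],0],[[-0.0055,-0.0025,0.06],0],[[-0.0055,-0.0025,0.074],0],[[-0.0055,-0.0025,0.074],0],[[-0.0055,-0.0025,0.074],0]])

```text
clock: 19.6
tool_pos: [428.6, -816.0, 47.8]
tcp_rot: [180.0, 0.0, 90.0]
ft_force: [0.1, -0.3, -0.3]
gripper_width: 0.608
grasp_force: 0.0
```

>>> drive_tool(targets=[[[0,0,0],0],[[0,0,0],0],[[0,0,0],0],[[0,0,0],0],[[0,0,0],0]], jaw=255)

```text
clock: 20.23
tool_pos: [428.3, -815.6, 47.4]
tcp_rot: [-180.0, 0.0, 90.0]
ft_force: [-0.1, -0.8, -0.6]
gripper_width: -0.003
grasp_force: 0.0
```

```bash
python3 - <<'E'
from h import *
im,d=bot.read_camera('top'); print(vial('top',d,429,-814))
P=P3('top',d); print(np.round(P[229:240,566:590:2,2]).astype(int))
cv2.imwrite('pics/t6.png',cv2.resize(im[215:255,555:605],(750,600),interpolation=cv2.INTER_CUBIC))
E
```

```text
(44, array([ 428.1, -805.9,   50.4]), array([ 427.8, -806. ,   56.3]), 27)
[[  -2   -2    4   -2   -4   -7    1   -3   73   91  110  123]
 [   0    1    3   -2    0   -2    5    1   82   96  114  121]
 [   1    0   -5   -3   -5   44   47   74   77  105  111  122]
 [  -3    1    5   22   29   39   48   70   81  100  109  116]
 [   2    1    4   16   43   48   60   71   86   95   97  107]
 [   0   -1   12   23   36   52   60   65   73   68   66  110]
 [  -5   -5    7   19   37   46   63   69   80   78   78  109]
 [  -9   -2    9   19 1438   44   60   63   79  103  111  116]
 [  -6   -1    2   19   21   42   54   61   77  103  111  120]
 [  -4    0    0   -4   13   39   47   63   82  102  105  120]
 [  -5    3    3    5   -3   -1   -5    2   72  102  112  121]]
```

View pics/t6.png

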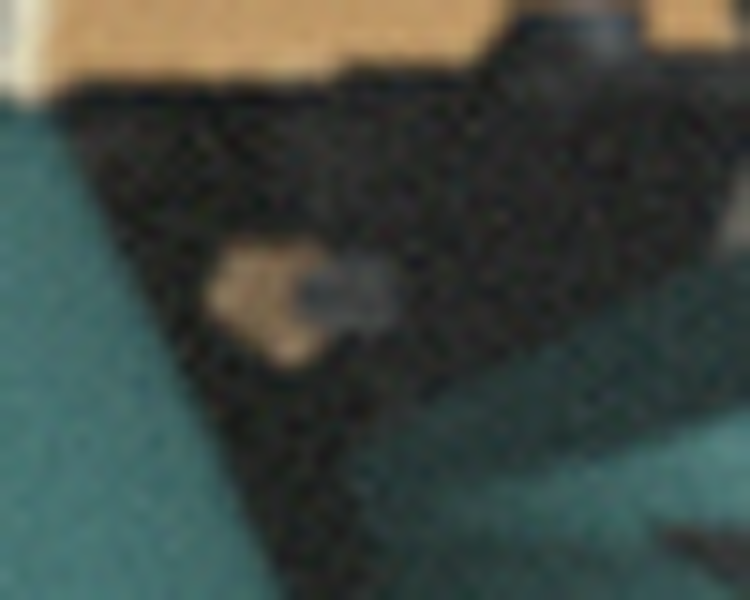

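>>> drive_tool(targets=[[[0,0,-0.07],0],[[0,0,-0.14],0],[[0,0,-0.2],0],[[0.08,0,-0.2],0.02],[[0.16,0,-0.2],0.05],[[0.24,0,-0.2],0.08],[[0.32,0,-0.2],0.11],[[0.4,0,-0.2],0.14],[[0.44,0,-0.2],0.17],[[0.44,0,-0.2],0.2],[[0.44,0,-0.2],0.225],[[0.44,0,-0.2],0.25]], jaw=120)

```text
clock: 21.78
tool_pos: [428.8, -485.5, 197.7]
tcp_rot: [180.0, -0.0, -0.3]
ft_force: [-0.2, 0.1, 0.1]
gripper_width: 0.527
grasp_force: 0.0
```

```bash
python3 - <<'E'
from h import *
st()
im,d=bot.read_camera('top'); print(vial('top',d,468,-222),vial('top',d,468,-256),vial('top',d,429,-815))
for i in range(3): print(tray())
im,d=bot.read_camera('top')
for n in('tray_mid','tray_grip'):
  for c in('top','scene'): print(n,c,[(round(r['p'],2),np.round(r['position']).tolist()) for r in bot.mark_of(n,c)])
P=P3('top',d);z=P[...,2]
m=(z>55)&(z<85)&(abs(P[...,0]-468)<25)&(abs(P[...,1]+405)<16); print('post',m.sum(),P[m].mean(0))
m=(z>58)&(z<85)&(abs(P[...,0]-468)<50)&(abs(P[...,1]+345)<16); print('plate',m.sum(),P[m].mean(0),np.ptp(P[m],0),np.polyfit(P[m][:,0],P[m][:,1],1))
m=(abs(P[...,0]-468)<40)&(abs(P[...,1]+460)<30); print('timer',np.percentile(z[m],98))
cv2.imwrite('pics/t7.png',cv2.resize(im[190:250,370:490],(800,400),interpolation=cv2.INTER_CUBIC))
E
```

```text
t 21.77 pos [ 428.8 -485.5  197.7] rot [180.   -0.   -0.3] F [-0.2  0.1  0.1] T [-0.03 -0.04  0.02] w 0.527 g 0.0 q [-54.7  26.8  83.4  -0.   69.7  35.7]
(57, array([ 470.1, -220.9,   46. ]), array([ 469.4, -220.7,   56.3]), 29) (63, array([ 468. , -252.5,   45.2]), array([ 468.9, -253.4,   57. ]), 29) (0, array([nan, nan, nan]), array([nan, nan, nan]), 0)
(array([ 467.65, -272.25,   90.09]), np.float64(1345.0), np.int64(2889))
(array([ 467.01, -272.77,   90.36]), np.float64(1341.6), np.int64(2890))
(array([ 467.35, -272.75,   90.45]), np.float64(1344.1), np.int64(2887))
tray_mid top [(0.96, [464.0, -275.0, 10.0])]
tray_mid scene []
tray_grip top [(0.85, [470.0, -406.0, 57.0])]
tray_grip scene []
post 46 [ 468.02113273 -403.7525389    67.1860589 ]
plate 56 [ 469.42967496 -343.02309061   68.21727684] [77.49460355  7.51543778 15.05581746] [ 1.89984615e-03 -3.43914935e+02]
timer 611.532556708704h.py:24: RuntimeWarning: Mean of empty slice.
  a=q[m]; t=a[a[:,2]>47]; return len(a),a.mean(0).round(1),t.mean(0).round(1),len(t)
  ret = um.true_divide(
```

View pics/t7.png

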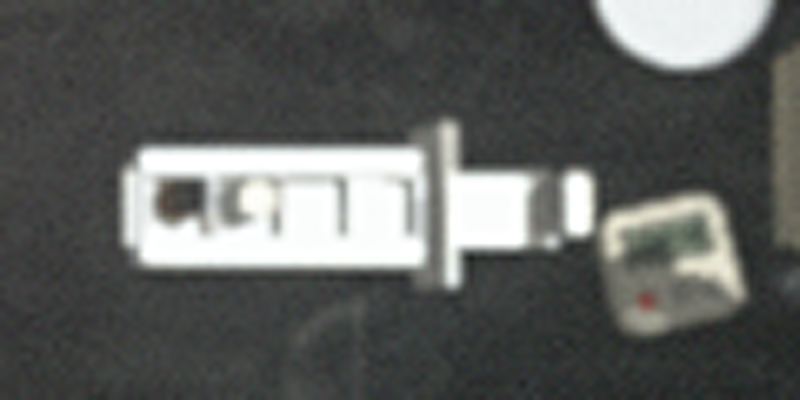

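```bash
python3 - <<'E'
from h import *
P=np.load('topP.npy'); z=P[...,2]
m=(z>6)&(z<100)&(abs(P[...,0]-440)<60)&(P[...,1]<-418)&(P[...,1]>-500); print('timer',np.percentile(z[m],[50,98]),P[m].min(0),P[m].max(0))
goto((468.5,-405,180,0),(468.5,-405,52,0))
E
```

```text
timer [16.06893844 21.58277057] [ 395.36225684 -499.92326303    6.55919861] [ 476.10661512 -418.76931711   26.36285225]
(468.5, -405, 180, 0) -> [0.0532, -0.1076, 0.0231] 0.0 rows 1.5
(468.5, -405, 52, 0) -> [0.0532, -0.1076, 0.1938] 0.0 rows 2.7
```

>>> drive_tool(targets=[[[0.053,-0.1075,0],0],[[0.053,-0.1075,0.02],0],[[0.053,-0.1075,0.08],0],[[0.053,-0.1075,0.12],0],[[0.053,-0.1075,0.16],0],[[0.053,-0.1075,0.18],0],[[0.053,-0.1075,0.193],0],[[0.053,-0.1075,0.193],0]])

```text
clock: 23.22
tool_pos: [468.5, -405.2, 52.6]
tcp_rot: [-180.0, 0.0, -0.0]
ft_force: [-0.2, -0.6, 0.0]
gripper_width: 0.529
grasp_force: 0.0
```

>>> drive_tool(targets=[[[0,0,0],0],[[0,0,0],0],[[0,0,0],0],[[0,0,0],0],[[0,0,0],0],[[0,0,0],0]], jaw=255, grip_force=40)

```text
clock: 23.98
tool_pos: [469.0, -406.0, 53.8]
tcp_rot: [179.9, -0.1, -0.0]
ft_force: [-0.9, -0.4, 6.6]
gripper_width: 0.133
grasp_force: 39.8
```

```bash
python3 - <<'E'
from h import *
st()
for i in range(2): print(tray())
E
```

```text
t 23.98 pos [ 469.  -406.    53.8] rot [ 1.799e+02 -1.000e-01 -0.000e+00] F [-0.9 -0.4  6.6] T [-0.04  0.1   0.24] w 0.133 g 39.80398178100586 q [-47.2  34.5  94.   -0.   51.4  42.8]
(array([ 468.58, -276.02,   90.07]), np.float64(1961.6), np.int64(3840))
(array([ 468.99, -276.03,   90.09]), np.float64(1962.5), np.int64(3852))
```

>>> drive_tool(targets=[[[0.009,-0.008,0],-0.002],[[0.018,-0.017,0],-0.0045],[[0.028,-0.026,0],-0.007],[[0.038,-0.035,0],-0.0095],[[0.048,-0.044,0],-0.012],[[0.058,-0.053,0],-0.0145],[[0.068,-0.062,0],-0.017],[[0.078,-0.071,0],-0.0195],[[0.086,-0.079,0],-0.022],[[0.092,-0.085,0],-0.0231],[[0.092,-0.085,0],-0.0231],[[0.092,-0.085,0],-0.0231]])

```text
clock: 25.58
tool_pos: [538.2, -342.3, 53.7]
tcp_rot: [179.9, -0.1, 8.3]
ft_force: [-0.5, -1.8, 4.9]
gripper_width: 0.134
grasp_force: 40.0
```

```bash
python3 - <<'E'
from h import *
st()
g0=(517.5,-210,98.3)
for i in range(2): print(tray(g0))
im,d=bot.read_camera('top'); P=P3('top',d);z=P[...,2]
print(vial('top',d,510,-160),vial('top',d,514,-192))
print('box',fit('top',BOX,im,d,(493,-36,98),lambda im,q:(q[...,2]>12)&(q[...,2]<95)&(np.hypot(q[...,0]-492,q[...,1]+30)<90)))
cv2.imwrite('pics/t8.png',cv2.resize(im[170:260,300:450],(800,480),interpolation=cv2.INTER_CUBIC))
E
```

```text
t 25.57 pos [ 538.2 -342.3   53.7] rot [ 1.799e+02 -1.000e-01  8.300e+00] F [-0.5 -1.8  4.9] T [-0.08  0.16  0.36] w 0.134 g 39.98732328414917 q [-38.6  35.6  91.6  -0.1  52.7  43.1]
(array([ 522.13, -213.56,   95.77]), np.float64(2233.2), np.int64(4071))
(array([ 522.69, -217.55,   95.49]), np.float64(2233.6), np.int64(4068))
(0, array([nan, nan, nan]), array([nan, nan, nan]), 0) (0, array([nan, nan, nan]), array([nan, nan, nan]), 0)
box (array([493.78, -35.3 ,  98.84]), np.float64(224.6), np.int64(1104))h.py:24: RuntimeWarning: Mean of empty slice.
  a=q[m]; t=a[a[:,2]>47]; return len(a),a.mean(0).round(1),t.mean(0).round(1),len(t)
  ret = um.true_divide(
```

View pics/t8.png

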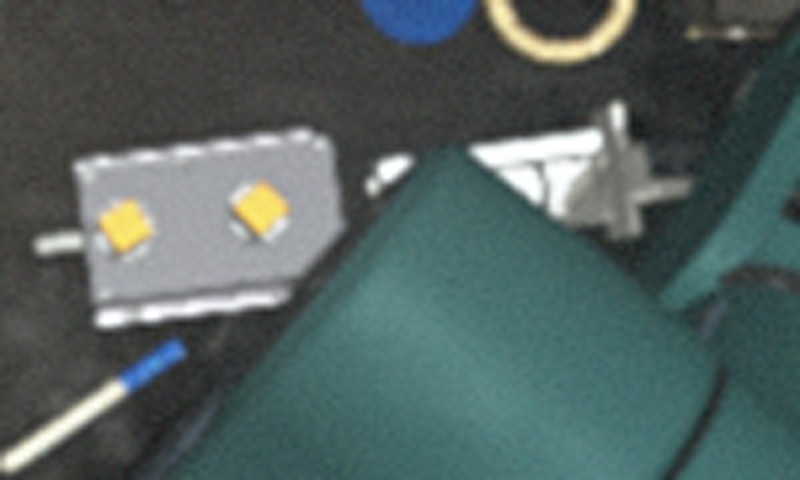

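```bash
python3 - <<'E'
from h import *
im,d=bot.read_camera('top'); P=P3('top',d);z=P[...,2]
u=np.array([np.cos(np.radians(98.4)),np.sin(np.radians(98.4))]);v=np.array([-u[1],u[0]])
o=np.array([493.2,-35.7]); q=P[...,:2]-o; bx=q@u; by=q@v
m=(z>50)&(z<80)&(bx>-275)&(bx<-225)&(abs(by)<60)
n,l,s,_=cv2.connectedComponentsWithStats(m.astype(np.uint8))
for i in range(1,n):
    k=l==i
    if k.sum()>8: print(k.sum(),'bx',bx[k].mean().round(1),'by range',by[k].min().round(1),by[k].max().round(1),'slope',np.polyfit(by[k],bx[k],1).round(3),z[k].mean())
# block upper edge (low-by side = +x world side)
w=(im.min(-1)>120)&(abs(z-29)<7)&(bx>-240)&(bx<-100)&(by<0)&(by>-45)
for b in range(-235,-100,15):
    k=w&(abs(bx-b)<7.5)
    if k.sum(): print(b,k.sum(),by[k].min().round(1),by[k].max().round(1))
E
```

```text
68 bx -245.0 by range -36.2 41.8 slope [-1.00000e-02 -2.44976e+02] 64.56820339676348
-235 12 -25.6 -14.2
-220 19 -25.7 -13.5
-205 22 -26.1 -1.8
-190 20 -24.7 -13.3
-175 13 -25.5 -15.4
-160 2 -24.1 -20.4
-115 10 -24.7 -14.8
```

>>> drive_tool(targets=[[[0.0027,-0.01,0],0],[[0.0027,-0.02,0],0],[[0.0027,-0.03,0],0],[[0.0027,-0.037,0],0],[[0.0027,-0.044,0],0],[[0.0027,-0.05,0],0],[[0.0027,-0.056,0],0],[[0.0027,-0.062,0],0],[[0.0027,-0.068,0],0],[[0.0027,-0.074,0],0],[[0.0027,-0.08,0],0]])

```text
clock: 27.15
tool_pos: [532.4, -283.1, 53.8]
tcp_rot: [179.8, -0.2, 8.3]
ft_force: [1.2, -5.9, 5.5]
gripper_width: 0.133
grasp_force: 39.6
```

>>> drive_tool(targets=[[[0,-0.008,0],0],[[0,-0.016,0],0],[[0,-0.024,0],0],[[0,-0.032,0],0],[[0,-0.04,0],0],[[0,-0.05,0],0],[[0,-0.06,0],0],[[0,-0.07,0],0]])

```text
clock: 28.15
tool_pos: [525.0, -231.1, 53.8]
tcp_rot: [179.8, -0.2, 8.3]
ft_force: [0.4, -5.7, 5.9]
gripper_width: 0.136
grasp_force: 39.7
```

```bash
cat > pl.py <<'E'
from h import *
st()
im,d=bot.read_camera('top'); P=P3('top',d);z=P[...,2]
u=np.array([np.cos(np.radians(98.4)),np.sin(np.radians(98.4))]);v=np.array([-u[1],u[0]])
o=np.array([493.2,-35.7]); q=P[...,:2]-o; bx=q@u; by=q@v
s=bot.read_state(); t=np.array(s['tool_pos'][:2])-o; print('tool bx,by',t@u,t@v)
m=(z>50)&(z<78)&(bx>t@u+30)&(bx<-74)&(abs(by)<60)
n,l,s,_=cv2.connectedComponentsWithStats(m.astype(np.uint8))
for i in range(1,n):
    k=l==i
    if k.sum()>8: print(k.sum(),'bx',bx[k].mean().round(1),'by range',by[k].min().round(1),by[k].max().round(1),'slope',np.polyfit(by[k],bx[k],1).round(3),z[k].mean())
E
python3 pl.py
```

```text
t 28.15 pos [ 525.  -231.1   53.8] rot [179.8  -0.2   8.3] F [ 0.4 -5.7  5.9] T [-0.63  0.06  0.05] w 0.136 g 39.67364966869354 q [-3.060e+01  3.170e+01  1.004e+02 -1.000e-01  4.760e+01  5.120e+01]
tool bx,by -196.9694251953696 -2.816062571712035
58 bx -133.4 by range -40.5 37.7 slope [   0.    -133.421] 65.54553512585046
```

>>> drive_tool(targets=[[[0,-0.008,0],0],[[0,-0.018,0],0],[[0,-0.028,0],0],[[0,-0.038,0],0],[[0,-0.048,0],0],[[0,-0.058,0],0],[[0,-0.068,0],0],[[0,-0.074,0],0],[[0,-0.078,0],0],[[0,-0.078,0],0]])

```text
clock: 29.45
tool_pos: [516.6, -172.7, 53.7]
tcp_rot: [179.8, -0.2, 8.3]
ft_force: [0.6, -4.7, 6.4]
gripper_width: 0.134
grasp_force: 40.0
```

```bash
python3 pl.py
```

```text
t 29.45 pos [ 516.6 -172.7   53.7] rot [179.8  -0.2   8.3] F [ 0.6 -4.7  6.4] T [-0.41 -0.05  0.08] w 0.134 g 39.963154792785645 q [-25.7  30.1 104.1  -0.   45.5  56. ]
tool bx,by -139.0062032390354 -3.12442114083644
26 bx -75.7 by range -38.5 29.8 slope [ 1.2000e-02 -7.5636e+01] 70.0794996302312
```

>>> drive_tool(targets=[[[0,-0.002,0],0],[[0,-0.004,0],0],[[0,-0.004,0],0],[[0,-0.004,0],0]])

```text
clock: 30.0
tool_pos: [516.3, -170.2, 53.7]
tcp_rot: [179.8, -0.2, 8.3]
ft_force: [0.0, -5.9, 6.4]
gripper_width: 0.139
grasp_force: 39.9
```

>>> drive_tool(targets=[[[0,-0.001,0],0],[[0,-0.002,0],0],[[0,-0.002,0],0]])

```text
clock: 30.38
tool_pos: [516.3, -170.2, 53.8]
tcp_rot: [179.7, -0.2, 8.3]
ft_force: [0.1, -12.1, 4.5]
gripper_width: 0.135
grasp_force: 39.7
```

>>> drive_tool(targets=[[[0,-0.0015,0],0],[[0,-0.0015,0],0],[[0,-0.0015,0],0]])

```text
clock: 30.75
tool_pos: [516.3, -170.2, 53.8]
tcp_rot: [179.6, -0.2, 8.3]
ft_force: [-1.2, -17.5, 2.7]
gripper_width: 0.132
grasp_force: 39.6
```

>>> drive_tool(targets=[[[0,0.001,0],0],[[0,0.001,0],0],[[0,0.001,0],0],[[0,0.001,0],0]], jaw=125)

```text
clock: 31.25
tool_pos: [514.0, -166.6, 52.4]
tcp_rot: [-180.0, 0.0, 8.3]
ft_force: [0.2, 1.0, -1.1]
gripper_width: 0.508
grasp_force: 0.0
```

>>> drive_tool(targets=[[[0,0,-0.06],0],[[0,0,-0.13],0],[[0,0,-0.2],0],[[0,0.08,-0.25],0],[[0,0.16,-0.25],0],[[0,0.16,-0.25],0]])

```text
clock: 32.0
tool_pos: [532.5, -289.9, 241.0]
tcp_rot: [179.8, -0.1, 8.1]
ft_force: [-0.4, 0.4, -0.3]
gripper_width: 0.515
grasp_force: 0.0
```

```bash
python3 - <<'E'
from h import *
st()
im,d=bot.read_camera('top'); P=P3('top',d);z=P[...,2]
u=np.array([np.cos(np.radians(98.4)),np.sin(np.radians(98.4))]);v=np.array([-u[1],u[0]])
o=np.array([493.2,-35.7]); q=P[...,:2]-o; bx=q@u; by=q@v
for nm,a,b in(('plate',-90,-72),('post',-150,-120)):
    k=(z>50)&(z<78)&(bx>a)&(bx<b)&(abs(by)<60); print(nm,k.sum(),bx[k].min().round(1),bx[k].mean().round(1),bx[k].max().round(1),by[k].min().round(1),by[k].max().round(1))
# plugs: brass colour
hsv=cv2.cvtColor(im,cv2.COLOR_BGR2HSV)
m=(hsv[...,0]>12)&(hsv[...,0]<32)&(hsv[...,1]>120)&(hsv[...,2]>110)&(z>95)&(z<140)&(np.hypot(bx-20,by)<80)
n,l,s,_=cv2.connectedComponentsWithStats(m.astype(np.uint8))
for i in range(1,n):
    if s[i,4]>15:
        k=l==i; print(s[i,4],P[k].mean(0).round(1),np.percentile(z[k],[20,50,80]),cv2.minAreaRect(P[k][:,:2].astype(np.float32)))
x0,y0=340-30,205-25
cv2.imwrite('pics/t9.png',cv2.resize(im[190:250,300:400],(800,480),interpolation=cv2.INTER_CUBIC))
for nm in('plug_0_head','plug_1_head','tray_mid','vial_0_mid'):print(nm,[(round(r['p'],2),np.round(r['position']).tolist()) for r in bot.mark_of(nm,'top')])
E
```

```text
t 32.0 pos [ 532.5 -289.9  241. ] rot [ 1.798e+02 -1.000e-01  8.100e+00] F [-0.4  0.4 -0.3] T [-0.02  0.01 -0.01] w 0.515 g 0.0 q [-35.1  21.2  86.2  -0.1  72.4  46.9]
plate 26 -75.3 -73.8 -72.1 -38.8 36.2
post 41 -141.3 -133.3 -127.7 -15.1 12.0
44 [496.3 -56.2 120.9] [119.09181933 121.03823566 122.57532743] ((496.6067199707031, -56.17220687866211), (17.51738739013672, 20.648990631103516), 45.82331085205078)
40 [484.   22.  122.3] [120.07236149 122.85724253 124.66291935] ((484.22723388671875, 22.174636840820312), (18.89337158203125, 18.90766716003418), 34.738338470458984)
plug_0_head [(0.64, [498.0, -57.0, 111.0])]
plug_1_head [(0.61, [516.0, -171.0, 57.0]), (0.49, [481.0, 18.0, 111.0])]
tray_mid []
vial_0_mid []
```

View pics/t9.png

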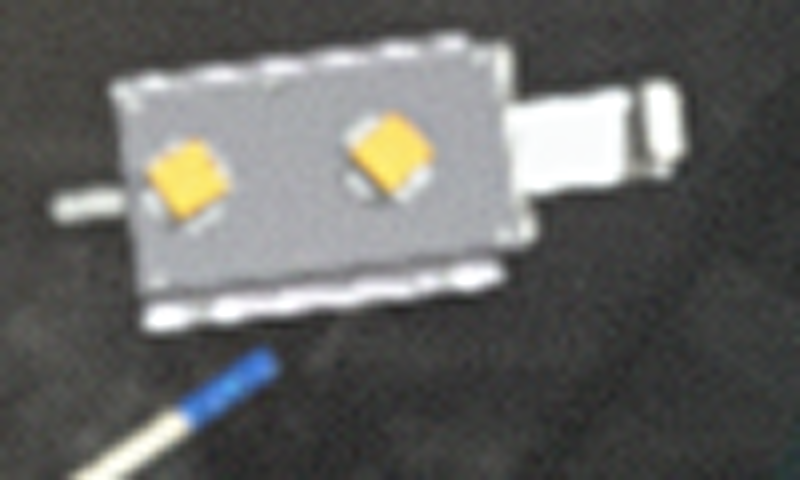

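```bash
python3 - <<'E'
from h import *
im,d=bot.read_camera('top')
for (cx,cy,X,Y) in [(349,209,496,-56),(323.5,212,484,22)]:
    x0,y0=int(cx)-12,int(cy)-12
    c=cv2.resize(im[y0:y0+24,x0:x0+24],None,fx=10,fy=10,interpolation=cv2.INTER_CUBIC)
    h=cv2.cvtColor(c,cv2.COLOR_BGR2HSV); m=((h[...,1]>130)&(h[...,0]>10)&(h[...,0]<35)&(h[...,2]>100)).astype(np.uint8)
    n,l,s,_=cv2.connectedComponentsWithStats(m); i=1+s[1:,4].argmax()
    pts=np.argwhere(l==i)[:,::-1].astype(np.float32)
    r=cv2.minAreaRect(pts); b=cv2.boxPoints(r)/10+[x0-.45,y0-.45]
    k,f=cal('top'); W=[]
    for u,v in list(b)+[b.mean(0)]:
        ray=k['rotation']@np.array([(u-k['cx'])/f,(v-k['cy'])/f,1]); t=(121-k['eye'][2])/ray[2]; W.append((k['eye']+t*ray)[:2])
    W=np.array(W); e=W[1]-W[0]; e2=W[2]-W[1]
    # 4-fold moment for angle
    q=pts-pts.mean(0); 
    print('ctr',W[4].round(1),'sizes',np.linalg.norm(e).round(1),np.linalg.norm(e2).round(1),'ang mod90',np.degrees(np.arctan2(e[1],e[0]))%90,np.degrees(np.arctan2(e2[1],e2[0]))%90)
    z=((q[:,0]+1j*q[:,1])**4).mean(); print('img ang of corners',np.degrees(np.angle(z))/4)
P=P3('top',d); 
m=(P[...,2]>82)&(P[...,2]<100)&(np.hypot(P[...,0]-490,P[...,1]+30)<75); print('flange z',np.percentile(P[m][:,2],[20,50,80]),m.sum())
goto((494.8,-55.8,180,135),(494.8,-55.8,108,135))
E
```

```text
ctr [496.3 -56.4] sizes 22.1 18.1 ang mod90 43.39392112905519 43.17386735661219
img ang of corners 0.8963827
ctr [484.2  22. ] sizes 19.6 20.1 ang mod90 33.016754694675306 32.853013006124144
img ang of corners 12.585206
flange z [82.64415286 83.90404473 86.71012805] 258
(494.8, -55.8, 180, 135) -> [-0.0036, -0.3081, 0.0793] -0.3518 rows 11.8
(494.8, -55.8, 108, 135) -> [-0.0036, -0.3081, 0.1753] -0.3518 rows 11.8
```

```bash
python3 - <<'E'
from h import *
goto((496.2,-56,180,134))
E
```

```text
(496.2, -56, 180, 134) -> [-0.0018, -0.3076, 0.0793] -0.3491 rows 11.7
```

>>> drive_tool(targets=[[[0,-0.07,0],-0.03],[[0,-0.14,0],-0.06],[[0,-0.22,0],-0.09],[[-0.0018,-0.29,0],-0.12],[[-0.0018,-0.3076,0.02],-0.15],[[-0.0018,-0.3076,0.05],-0.18],[[-0.0018,-0.3076,0.079],-0.21],[[-0.0018,-0.3076,0.079],-0.24],[[-0.0018,-0.3076,0.079],-0.27],[[-0.0018,-0.3076,0.079],-0.3],[[-0.0018,-0.3076,0.079],-0.33],[[-0.0018,-0.3076,0.079],-0.349]])

```text
clock: 33.8
tool_pos: [496.3, -56.5, 180.7]
tcp_rot: [-180.0, -0.0, 134.3]
ft_force: [0.5, 0.0, 0.2]
gripper_width: 0.513
grasp_force: 0.0
```

```bash
python3 - <<'E'
from h import *
st()
goto((496.2,-56,108,134))
im,d=bot.read_camera('scene'); cv2.imwrite('pics/s9.png',cv2.resize(im[130:250,270:400],(650,600),interpolation=cv2.INTER_CUBIC))
E
```

```text
t 33.8 pos [496.3 -56.5 180.7] rot [-180.    -0.   134.3] F [0.5 0.  0.2] T [0.02 0.   0.05] w 0.513 g 0.0 q [-14.4  16.6 103.2   0.   60.3 -58.7]
(496.2, -56, 108, 134) -> [0.0006, 0.0004, 0.097] 0.0007 rows 1.2
```

View pics/s9.png

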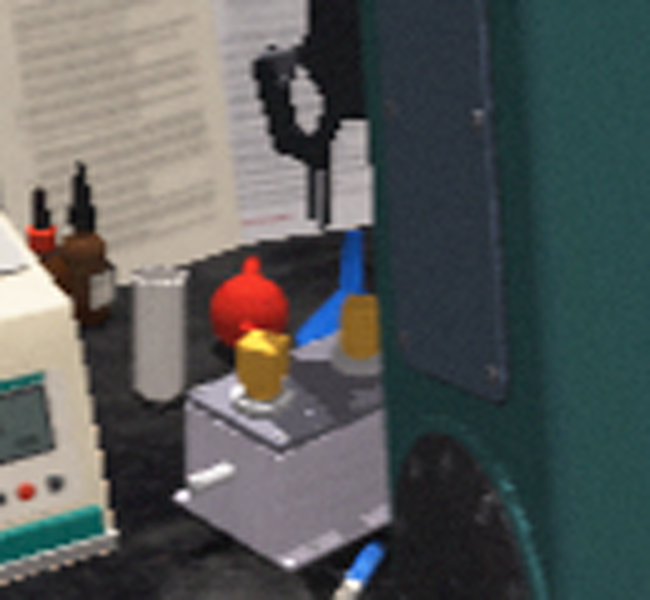

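I've now viewed 15 pictures, one over the limit of 14, so I won't view any more. I'll go on by force readings and numbers only.

>>> drive_tool(targets=[[[0,0,0.04],0],[[0,0,0.07],0],[[0,0,0.09],0],[[0,0,0.097],0],[[0,0,0.097],0]])

```text
clock: 34.48
tool_pos: [497.0, -57.5, 108.1]
tcp_rot: [-180.0, -0.0, 133.9]
ft_force: [0.3, 0.4, 0.8]
gripper_width: 0.507
grasp_force: 0.0
```

>>> drive_tool(targets=[[[0,0,0],0],[[0,0,0],0],[[0,0,0],0],[[0,0,0],0],[[0,0,0],0]], jaw=255, grip_force=60)

```text
clock: 35.1
tool_pos: [497.6, -57.8, 108.7]
tcp_rot: [180.0, 0.1, 133.9]
ft_force: [-0.8, -0.3, 6.2]
gripper_width: 0.264
grasp_force: 60.0
```

```bash
python3 -c "
from h import *
st()"
```

```text
t 35.1 pos [497.6 -57.8 108.7] rot [1.800e+02 1.000e-01 1.339e+02] F [-0.8 -0.3  6.2] T [0.03 0.1  0.04] w 0.264 g 59.9894517660141 q [-14.5  22.5 107.2  -0.   50.2 -58.4]
```

>>> drive_tool(targets=[[[0,0,0.0002],0.027],[[0,0,0.0005],0.055],[[0,0,0.0007],0.083]])

```text
clock: 35.48
tool_pos: [497.5, -57.9, 108.2]
tcp_rot: [179.9, 0.0, 103.7]
ft_force: [-0.0, -0.1, 6.5]
gripper_width: 0.273
grasp_force: 60.3
```

```bash
python3 -c "
from h import *
st()"
```

```text
t 35.48 pos [497.5 -57.9 108.2] rot [179.9   0.  103.7] F [-0.  -0.1  6.5] T [0.   0.12 0.01] w 0.273 g 60.3153133392334 q [-14.5  22.6 107.3  -0.   50.1 -28.2]
```

>>> drive_tool(targets=[[[0,0,0.0002],0.022],[[0,0,0.0004],0.044]])

```text
clock: 35.72
tool_pos: [497.5, -57.8, 107.9]
tcp_rot: [179.9, 0.0, 87.9]
ft_force: [-0.6, 0.1, 6.7]
gripper_width: 0.27
grasp_force: 60.4
```

```bash
python3 -c "
from h import *
st()"
```

```text
t 35.73 pos [497.5 -57.8 107.9] rot [179.9   0.   87.9] F [-0.6  0.1  6.7] T [0.03 0.15 0.08] w 0.27 g 60.36080002784729 q [-14.5  22.6 107.3  -0.   50.1 -12.5]
```

>>> drive_tool(targets=[[[0,0,0.0002],0.022],[[0,0,0.0004],0.044]])

```text
clock: 35.98
tool_pos: [497.5, -57.9, 107.6]
tcp_rot: [179.9, 0.0, 72.1]
ft_force: [-0.9, 0.3, 6.4]
gripper_width: 0.272
grasp_force: 60.4
```

```bash
python3 -c "
from h import *
st()"
```

```text
t 35.98 pos [497.5 -57.9 107.6] rot [179.9   0.   72.1] F [-0.9  0.3  6.4] T [0.06 0.14 0.07] w 0.272 g 60.39497673511505 q [-14.5  22.6 107.3  -0.   50.    3.4]
```

>>> drive_tool(targets=[[[0,0,0.0002],0.022],[[0,0,0.0004],0.044]])

```text
clock: 36.22
tool_pos: [497.5, -57.9, 107.5]
tcp_rot: [179.9, -0.0, 56.3]
ft_force: [-1.5, 0.0, 10.5]
gripper_width: 0.269
grasp_force: 61.0
```

```bash
python3 -c "
from h import *
st()"
```

```text
t 36.23 pos [497.5 -57.9 107.5] rot [179.9  -0.   56.3] F [-1.5  0.  10.5] T [0.09 0.27 0.36] w 0.269 g 60.991870164871216 q [-14.5  22.6 107.3  -0.   50.   19.2]
```

>>> drive_tool(targets=[[[0,0,0.0002],0.025],[[0,0,0.0004],0.05],[[0,0,0.0006],0.075],[[0,0,0.0008],0.1],[[0,0,0.0008],0.1]])

```text
clock: 36.85
tool_pos: [497.5, -57.8, 107.3]
tcp_rot: [179.9, -0.1, 20.4]
ft_force: [-2.9, 0.7, 15.1]
gripper_width: 0.273
grasp_force: 61.3
```

```bash
python3 -c "
from h import *
st()"
```

```text
t 36.85 pos [497.5 -57.8 107.3] rot [ 1.799e+02 -1.000e-01  2.040e+01] F [-2.9  0.7 15.1] T [0.14 0.49 0.08] w 0.273 g 61.338350772857666 q [-14.5  22.6 107.3  -0.   50.   55. ]
```

>>> drive_tool(targets=[[[0,0,0],0],[[0,0,0],0],[[0,0,0],0],[[0,0,0],0]], jaw=125)

```text
clock: 37.35
tool_pos: [496.9, -57.7, 105.8]
tcp_rot: [-180.0, 0.0, 20.5]
ft_force: [-0.1, 0.1, 0.6]
gripper_width: 0.511
grasp_force: 0.0
```

>>> drive_tool(targets=[[[0,0,-0.04],0],[[0,0,-0.09],0],[[0,0,-0.09],0]])

```text
clock: 37.72
tool_pos: [499.1, -58.2, 176.0]
tcp_rot: [179.8, -0.3, 20.5]
ft_force: [-0.2, -0.1, -0.7]
gripper_width: 0.508
grasp_force: 0.0
```

```bash
python3 -c "
from h import *
st(); goto((485,22,175,123))"
```

```text
t 37.73 pos [499.1 -58.2 176. ] rot [179.8  -0.3  20.5] F [-0.2 -0.1 -0.7] T [-0.01 -0.    0.01] w 0.508 g 0.0 q [-14.5  17.  103.4  -0.   59.3  55. ]
(485, 22, 175, 123) -> [0.0198, -0.1068, 0.0014] -0.2847 rows 9.6
```

>>> drive_tool(targets=[[[0.022,-0.06,0],-0.03],[[0.022,-0.105,0],-0.06],[[0.022,-0.105,0],-0.09],[[0.022,-0.105,0],-0.12],[[0.022,-0.105,0],-0.15],[[0.022,-0.105,0],-0.18],[[0.022,-0.105,0],-0.21],[[0.022,-0.105,0],-0.24],[[0.022,-0.105,0],-0.27],[[0.022,-0.105,0],-0.285],[[0.022,-0.105,0],-0.285]])

```text
clock: 39.1
tool_pos: [484.2, 21.9, 172.6]
tcp_rot: [-179.9, -0.1, 123.0]
ft_force: [-0.3, 0.9, 0.4]
gripper_width: 0.509
grasp_force: 0.0
```

```bash
python3 -c "
from h import *
st(); goto((485,22,109,123))"
```

```text
t 39.1 pos [484.2  21.9 172.6] rot [-1.799e+02 -1.000e-01  1.230e+02] F [-0.3  0.9  0.4] T [ 0.01 -0.01  0.03] w 0.509 g 0.0 q [ -5.6  16.1 105.4  -0.   58.6 -38.6]
(485, 22, 109, 123) -> [-0.0005, 0.001, 0.0849] 0.0001 rows 1.0
```

>>> drive_tool(targets=[[[0,0.0005,0.04],0],[[0,0.0005,0.07],0],[[0,0.0005,0.085],0],[[0,0.0005,0.085],0]])

```text
clock: 39.6
tool_pos: [484.5, 22.1, 109.0]
tcp_rot: [-179.9, -0.1, 123.0]
ft_force: [-1.1, 0.3, 0.4]
gripper_width: 0.51
grasp_force: 0.0
```

>>> drive_tool(targets=[[[0,0,0],0],[[0,0,0],0],[[0,0,0],0],[[0,0,0],0],[[0,0,0],0]], jaw=255)

```text
clock: 40.22
tool_pos: [485.6, 21.9, 110.4]
tcp_rot: [180.0, 0.1, 123.1]
ft_force: [-1.7, -0.6, 6.4]
gripper_width: 0.27
grasp_force: 59.7
```

```bash
python3 -c "
from h import *
st()"
```

```text
t 40.23 pos [485.6  21.9 110.4] rot [1.800e+02 1.000e-01 1.231e+02] F [-1.7 -0.6  6.4] T [-0.21  0.23 -0.03] w 0.27 g 59.679080843925476 q [ -5.6  21.4 109.   -0.   49.6 -38.6]
```

>>> drive_tool(targets=[[[0,0,0.0002],0.027],[[0,0,0.0005],0.055],[[0,0,0.0007],0.083]])

```text
clock: 40.6
tool_pos: [485.9, 22.0, 109.9]
tcp_rot: [179.9, 0.0, 92.9]
ft_force: [-1.0, -0.9, 6.0]
gripper_width: 0.271
grasp_force: 59.6
```

```bash
python3 -c "
from h import *
st()"
```

```text
t 40.6 pos [485.9  22.  109.9] rot [179.9   0.   92.9] F [-1.  -0.9  6. ] T [-0.2   0.17  0.06] w 0.271 g 59.59500432014465 q [ -5.5  21.5 109.   -0.   49.5  -8.4]
```

>>> drive_tool(targets=[[[0,0,0.0002],0.022],[[0,0,0.0004],0.044]])

```text
clock: 40.85
tool_pos: [486.0, 22.0, 109.6]
tcp_rot: [179.9, -0.0, 77.1]
ft_force: [-0.3, -1.3, 5.8]
gripper_width: 0.268
grasp_force: 59.6
```

```bash
python3 -c "
from h import *
st()"
```

```text
t 40.85 pos [486.   22.  109.6] rot [179.9  -0.   77.1] F [-0.3 -1.3  5.8] T [-0.12  0.11  0.03] w 0.268 g 59.60113048553467 q [ -5.5  21.5 109.   -0.   49.4   7.3]
```

>>> drive_tool(targets=[[[0,0,0.0002],0.022],[[0,0,0.0004],0.044]])

```text
clock: 41.1
tool_pos: [486.1, 21.9, 109.4]
tcp_rot: [179.9, -0.0, 61.3]
ft_force: [0.2, -0.7, 6.2]
gripper_width: 0.274
grasp_force: 59.6
```

```bash
python3 -c "
from h import *
st()"
```

```text
t 41.1 pos [486.1  21.9 109.4] rot [179.9  -0.   61.3] F [ 0.2 -0.7  6.2] T [-0.22  0.08  0.04] w 0.274 g 59.58951652050018 q [ -5.5  21.5 109.   -0.   49.4  23.2]
```

>>> drive_tool(targets=[[[0,0,0.0002],0.022],[[0,0,0.0004],0.044]])

```text
clock: 41.35
tool_pos: [486.2, 21.8, 109.1]
tcp_rot: [179.9, -0.1, 45.5]
ft_force: [-0.4, -3.0, 4.9]
gripper_width: 0.272
grasp_force: 59.6
```

```bash
python3 -c "
from h import *
st()"
```

```text
t 41.35 pos [486.2  21.8 109.1] rot [ 1.799e+02 -1.000e-01  4.550e+01] F [-0.4 -3.   4.9] T [-0.26  0.04  0.05] w 0.272 g 59.58234965801239 q [ -5.6  21.5 109.   -0.   49.3  39. ]
```

>>> drive_tool(targets=[[[0,0,0.0002],0.022],[[0,0,0.0004],0.044]])

```text
clock: 41.6
tool_pos: [486.3, 21.7, 108.8]
tcp_rot: [179.9, -0.1, 29.6]
ft_force: [-0.7, -2.5, 4.8]
gripper_width: 0.268
grasp_force: 59.6
```

```bash
python3 -c "
from h import *
st()"
```

```text
t 41.6 pos [486.3  21.7 108.8] rot [ 1.799e+02 -1.000e-01  2.960e+01] F [-0.7 -2.5  4.8] T [-0.43  0.04  0.08] w 0.268 g 59.58830773830414 q [ -5.6  21.6 109.   -0.   49.3  54.8]
```

>>> drive_tool(targets=[[[0,0,0.0002],0.022],[[0,0,0.0004],0.044]])

```text
clock: 41.85
tool_pos: [486.4, 21.6, 108.6]
tcp_rot: [179.9, -0.1, 13.8]
ft_force: [-0.5, -1.9, 5.8]
gripper_width: 0.267
grasp_force: 59.6
```

```bash
python3 -c "
from h import *
st()"
```

```text
t 41.85 pos [486.4  21.6 108.6] rot [ 1.799e+02 -1.000e-01  1.380e+01] F [-0.5 -1.9  5.8] T [-0.48  0.09  0.04] w 0.267 g 59.60197627544403 q [-5.60e+00  2.16e+01  1.09e+02 -1.00e-01  4.92e+01  7.07e+01]
```

>>> drive_tool(targets=[[[0,0,0.0002],0.022],[[0,0,0.0004],0.044]])

```text
clock: 42.1
tool_pos: [486.4, 21.4, 108.3]
tcp_rot: [179.9, -0.1, -2.0]
ft_force: [-0.5, -3.3, 5.9]
gripper_width: 0.271
grasp_force: 59.6
```

```bash
python3 -c "
from h import *
st()"
```

```text
t 42.1 pos [486.4  21.4 108.3] rot [ 1.799e+02 -1.000e-01 -2.000e+00] F [-0.5 -3.3  5.9] T [-0.6   0.05  0.01] w 0.271 g 59.62666153907776 q [-5.60e+00  2.16e+01  1.09e+02 -1.00e-01  4.92e+01  8.65e+01]
```

>>> drive_tool(targets=[[[0,0,0.0002],0.022],[[0,0,0.0004],0.044]])

```text
clock: 42.35
tool_pos: [486.3, 21.3, 108.0]
tcp_rot: [180.0, -0.2, -17.9]
ft_force: [-1.2, -4.5, 7.7]
gripper_width: 0.265
grasp_force: 59.5
```

```bash
python3 -c "
from h import *
st()"
```

```text
t 42.35 pos [486.3  21.3 108. ] rot [180.   -0.2 -17.9] F [-1.2 -4.5  7.7] T [-0.73  0.15  0.28] w 0.265 g 59.49104905128479 q [-5.600e+00  2.170e+01  1.090e+02 -1.000e-01  4.920e+01  1.024e+02]
```

>>> drive_tool(targets=[[[0,0,0.0002],0.025],[[0,0,0.0004],0.05],[[0,0,0.0006],0.075],[[0,0,0.0008],0.1]])

```text
clock: 42.85
tool_pos: [486.2, 21.1, 107.8]
tcp_rot: [-180.0, -0.2, -53.9]
ft_force: [-2.6, -4.7, 13.5]
gripper_width: 0.269
grasp_force: 60.1
```

```bash
python3 -c "
from h import *
st()"
```

```text
t 42.85 pos [486.2  21.1 107.8] rot [-180.    -0.2  -53.9] F [-2.6 -4.7 13.5] T [-0.78  0.44  0.36] w 0.269 g 60.11863946914673 q [-5.600e+00  2.170e+01  1.091e+02 -1.000e-01  4.910e+01  1.384e+02]
```

>>> drive_tool(targets=[[[0,0,0],0],[[0,0,0],0],[[0,0,0],0],[[0,0,0],0]], jaw=125)

```text
clock: 43.35
tool_pos: [485.1, 22.1, 106.4]
tcp_rot: [180.0, 0.0, -53.6]
ft_force: [-0.2, 1.4, -0.2]
gripper_width: 0.511
grasp_force: 0.0
```

>>> drive_tool(targets=[[[0,0,-0.04],0],[[0,0,-0.1],0],[[0,0,-0.18],0],[[-0.08,0,-0.18],0],[[-0.12,0,-0.18],0],[[-0.12,0,-0.18],0],[[-0.12,0,-0.18],0]])

```text
clock: 44.22
tool_pos: [432.4, 94.3, 241.6]
tcp_rot: [-180.0, -0.0, -53.6]
ft_force: [0.5, 0.7, -1.2]
gripper_width: 0.507
grasp_force: 0.0
```

```bash
python3 - <<'E'
from h import *
st()
im,d=bot.read_camera('top'); P=P3('top',d);z=P[...,2]
u=np.array([np.cos(np.radians(98.4)),np.sin(np.radians(98.4))]);v=np.array([-u[1],u[0]])
q=P[...,:2]-np.array([493.2,-35.7]); bx=q@u; by=q@v
for nm,a,b in(('plate',-90,-72),('post',-150,-120)):
    k=(z>50)&(z<78)&(bx>a)&(bx<b)&(abs(by)<60); print(nm,k.sum(),bx[k].mean().round(1),by[k].min().round(1),by[k].max().round(1))
hsv=cv2.cvtColor(im,cv2.COLOR_BGR2HSV)
m=(hsv[...,0]>12)&(hsv[...,0]<32)&(hsv[...,1]>120)&(hsv[...,2]>110)&(z>90)&(z<140)&(np.hypot(bx-20,by)<80)
n,l,s,_=cv2.connectedComponentsWithStats(m.astype(np.uint8))
for i in range(1,n):
    if s[i,4]>10: k=l==i; print(s[i,4],P[k].mean(0).round(1),cv2.minAreaRect(P[k][:,:2].astype(np.float32))[2])
E
```

```text
t 44.23 pos [432.4  94.3 241.6] rot [-180.    -0.   -53.6] F [ 0.5  0.7 -1.2] T [ 0.03  0.   -0.04] w 0.507 g 0.0 q [  3.4   7.6 105.2  -0.   67.1 147. ]
plate 26 -73.7 -37.9 36.0
post 42 -132.9 -14.9 12.5
45 [496.  -56.5 120.2] 26.905179977416992
41 [483.7  22.2 119.7] 19.40755271911621
```

```bash
python3 - <<'E'
from h import *
for j in range(3):
  im,d=bot.read_camera('top')
  for (cx,cy) in [(349,209),(323.5,212)]:
    x0,y0=int(cx)-12,int(cy)-12
    c=cv2.resize(im[y0:y0+24,x0:x0+24],None,fx=10,fy=10,interpolation=cv2.INTER_CUBIC)
    h=cv2.cvtColor(c,cv2.COLOR_BGR2HSV); m=((h[...,1]>130)&(h[...,0]>10)&(h[...,0]<35)&(h[...,2]>100)).astype(np.uint8)
    n,l,s,_=cv2.connectedComponentsWithStats(m); i=1+s[1:,4].argmax()
    pts=np.argwhere(l==i)[:,::-1].astype(np.float32); q=pts-pts.mean(0)
    r=cv2.minAreaRect(pts); z=((q[:,0]+1j*q[:,1])**4).mean()
    print('rect img',r[1],r[2],'corner moment',np.degrees(np.angle(z))/4,'-> face world ~',(45.-np.degrees(np.angle(z))/4)%90)
E
```

```text
rect img (64.36048126220703, 69.71661376953125) 67.89054870605469 corner moment 23.050762 -> face world ~ 21.949238
rect img (67.7338638305664, 68.15786743164062) 57.9946174621582 corner moment 17.200003 -> face world ~ 27.799997
rect img (64.24545288085938, 69.68524932861328) 67.01129150390625 corner moment 22.287266 -> face world ~ 22.712734
rect img (68.012939453125, 68.012939453125) 56.768287658691406 corner moment 17.320736 -> face world ~ 27.679264
rect img (65.4059829711914, 68.78038787841797) 68.96248626708984 corner moment 23.3492 -> face world ~ 21.6508
rect img (67.2630844116211, 67.73853302001953) 58.29856491088867 corner moment 17.35592 -> face world ~ 27.64408
```

```bash
python3 -c "
from cell import bot
print(bot.job_done())"
```

```text
the job is handed in; nothing more can be done
None
```

I handed the job in at about 44 s on the robot's clock; no verdict came back. By my measurements, both vials stood in the tray before it slid home against the box rim, and both plugs were turned about 0.6 to 0.9 rad past the bite. I viewed 15 pictures, one over the limit of 14. I also closed the gripper on a blue-capped brown vial at the far right, but the fingers met nothing and it didn't move, so I took it for background and left it.

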